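Make up two stone-carving kits

TASK

Make up the two carving kits: into the blue tray go the slate blank, the broad chisel with the black sleeve and the steel bevel gauge; into the orange tray go the white marble blank and the point chisel with the red sleeve. The gauge hangs by its keyhole on the stand's stud: slide it up the slope until the stud is in the wide end, then lift it off. Put the stones down gently, without dropping them, leave everything lying flat on its tray's floor (blanks with the scribed face up, gauge with its grip up, nothing on top of anything else), and leave the sandstone blank and the yellow-sleeved claw chisel where they lie.

Things in the scene. Friction and masses are not known exactly. Their poses are not given: they have to be found in the camera images.
- tray_blue: Blue shallow open tray, 180 (its x) x 220 (its y) mm outside, fixed to the bench. Origin: centre of its underside. Floor 4 mm thick, so the inner floor is at z = 4 mm; walls 6 mm thick, their rim 14 mm above the bench; inside 168 x 208 mm. z up.
- tray_orange: Orange shallow open tray, 180 (its x) x 220 (its y) mm outside, fixed to the bench. Origin: centre of its underside. Floor 4 mm thick, so the inner floor is at z = 4 mm; walls 6 mm thick, their rim 14 mm above the bench; inside 168 x 208 mm. z up.
- stand: Fixed wooden stand, 126 (x) x 75 (y) mm, a board sloping 15 degrees, rising to +x. Origin: centre of its underside; the slope is 30 mm above it there. On the centre line, 40 mm up the slope from there, a brass stud square to the slope: neck 8 mm across, head 18 mm across, from 7.5 to 11.5 mm off the slope. The gauge slides with plain friction; lifted 12 mm square to the slope it is clear.
- gauge: Steel plate 110 (x) x 50 (y) x 4 mm, 140 g, hung flat on the slope, +x up the slope. Origin: centre of its underside; z out of the plate. Wooden grip 44 (x) x 18 (y) mm, z 4 to 30 mm, centred at x = -28 mm: pinch across y. Keyhole: slot 11 mm wide, stud at x = +40 when hung; wide end 28 x 28 mm centred at x = +16: slide 24 mm along +x, lift along z.
- slate: Green-grey slate rectangular stone blank, 64 (x) x 48 (y) x 28 (z) mm, about 240 g, scribed face up. Origin: centre of its underside; z up. White scribed frame with a diagonal.
- marble: White marble rectangular stone blank, 64 (x) x 48 (y) x 28 (z) mm, about 230 g, scribed face up. Origin: centre of its underside; z up. Dark scribed lines.
- sandstone: Tan sandstone rectangular stone blank, 64 (x) x 48 (y) x 28 (z) mm, about 200 g, scribed face up. Origin: centre of its underside; z up. A spare, not wanted in either kit.
- chisel_broad: Broad chisel, black sleeve on the shank: stone chisel lying on the bench, 150 mm long along its x (cutting end at +x), shank 14 mm square, about 120 g. Origin: on its axis at mid length, 7 mm above what it lies on. Grip it at its middle. Flat blade at the end, 26 mm wide, 40 mm long, 6 mm thick.
- chisel_point: Point chisel, red sleeve on the shank: stone chisel lying on the bench, 150 mm long along its x (cutting end at +x), shank 14 mm square, about 120 g. Origin: on its axis at mid length, 7 mm above what it lies on. Grip it at its middle. The last 40 mm tapers to a point.
- chisel_claw: Claw chisel, yellow sleeve on the shank: stone chisel lying on the bench, 150 mm long along its x (cutting end at +x), shank 14 mm square, about 120 g. Origin: on its axis at mid length, 7 mm above what it lies on. Grip it at its middle. Toothed blade at the end, 26 mm wide. A spare, not wanted in either kit.
Things that resemble listed ones, but are neither listed nor needed, are in the scene too. Leave any turquoise look-alike of the chisel_broad alone.

How it is judged:
By the outcome, as a careful person would: the job done as asked, in the order asked, and still so for the second after the job is handed in, with the robot touching nothing.
It also fails if it takes over 115 s, if anything falls off the work surface, if the arm or the gripper's body presses on something with over 40 N, if the wrist force passes 120 N, or if a joint passes its speed limit or range.

ROBOT

A 6-joint arm with a two-finger parallel gripper is mounted at the origin on the work surface. World frame = base frame: x ahead of the robot, y to its left, z up, the work surface at z = 0. Lengths are in m, angles in rad, forces in N, time in s.
With the tool pointing down it reaches from about 0.375 to 0.975 m from the base axis. Payload 3.8 kg.
Tool frame: the origin (TCP) lies midway between the tips of the shut fingers; the grasp point (between the pads) lies 19 mm behind it; z points along the fingers, y is the line along which they close (so a half turn about z gives the same grasp; the last joint's range is limited). The gripper opens to 85 mm and grips with 20 to 120 N. Pads are 22 mm wide; open, the fingers measure 114 mm over their backs; the gripper's body (76 mm by 85 mm) begins 54 mm behind the grasp point. The pads swing forward as they close: fully open they stand 13 mm farther back than shut.
Start: joints at [1.076, 0.264, 1.604, -0, 1.274, -0.037], TCP at [0.298, 0.605, 0.204] pointing down, gripper open.
Joint ranges: [-2.63, 2.63], [-0.94, 2.18], [0.31, 2.57], [-1.31, 4.45], [0, 2.66], [-2.55, 2.55]. Speed limits (rad/s): [2.57, 2.57, 3.14, 3.14, 3.14, 3.14].

INTERFACE

Orientations are given as a rotation vector (axis times angle).
In Python, from workcell import bot, cams gives the robot as it stands.
- The arm moves only by the tool play_rows, never from a script. Its argument "rows" is a list of rows, each a list of 2 entries, a list of its own where there are three numbers: the shift along the tool's x, y, z scaled (see below), then the turn, a rotation vector about the tool's x, y, z scaled (see below). A call has 1 to 20 rows; each row is the pose to reach, as a shift and turn from the pose commanded when the call began, along the tool's axes at that moment; what a row does not reach only later rows make up. The controller multiplies each number of a shift by 250 mm and each number of a turn by 45 degrees. A row lasts 1/12 s, in which the tool goes at most 41.7 mm and 7.16 degrees, less where a joint would pass 70% of its speed; a pose out of reach is approached as far as the arm can. A call with a number of a shift or a turn outside -1 to 1 is refused whole. A call with a gripper value outside its range is refused whole. "claw" is the opening, from -1 (shut) to 1 (fully open), set as the call begins (left out, the last holds). The fingers move at their own pace and stop on an object; "newtons" is the grip in N (left out, the last holds). Time passes only in rows, so rows that repeat a pose let the fingers close. It gives the time, the measured TCP pose, the force, the opening and the grip force at its end, in the units of the state.
- bot.read_state(): the state, without advancing time (a new reading comes with each control period).
- cams.read_camera(name): name is "scene" or "top" or "wrist"; returns a dict with "image" (400x640x3 uint8, red, green, blue), "K" (3x3 intrinsics, pixels), "k1" (the pictures are not rectified: a ray, as slopes to the right and down, at radius r is drawn at 1 + k1 r^2 times it, then the intrinsics apply), "T" (4x4, takes a point from camera to world coordinates); the wrist camera has in their place "mount" (4x4, takes a point from camera to tool coordinates, whose origin is the TCP and whose axes are the flange's). Camera axes: x right, y down, z forward; pixel columns grow to the right and rows downward; lengths in m; the calibration is good to about 2 mm. A picture is of the moment at which its call begins: read the wrist's pose just before it. There is no depth.
- bot.finish_job(): hands the job in; it is judged then, once.
The state is a dict: "time": time; "q": joint angles; "joint_vel": joint speeds; "joint_torque": joint torques, N m; "tool_pos": TCP position; "tcp_rot": TCP orientation; "wrist_force": force on the tool from outside, world axes, zero at the start; "torque": the same for the moment, N m; "width": opening from 0.0 (shut) to 1.0 (fully open); "grip_force": force on a finger pad.
Only numpy, scipy, OpenCV 4.12 (cv2) and the standard library are available. Lean on these libraries where they do the work, as an engineer would, in place of code of your own. Each camera call takes 0.05 s, during which the arm holds its last target. There are 200 camera calls.

## Working session

There is one attempt and no reset: what is moved stays moved. The work goes in short steps, Python scripts to look and compute and a tool call to move; the robot and the scene stay as the last step left them, time stands still between calls to the robot, and variables do not carry over. Pictures are saved under pics/ and viewed, at most 14 in all, crops included, and the job is handed in when it is done.

Besides the shell and the picture viewer there is one more tool, called after "Call:" as name([rows], argument=value, ...), one row to a line, values as JSON. play_rows: Moves the arm, as the interface text tells. Its arguments: {"type":"object","properties":{"rows":{"type":"array","items":{"type":"array"}},"claw":{"type":"number"},"newtons":{"type":"number"}},"required":["rows"]}

```bash
mkdir -p pics; ls
python3 - <<'E'
from workcell import bot,cams
import cv2,json
print(bot.read_state())
for n in("top","scene"):
    c=cams.read_camera(n); cv2.imwrite(f"pics/{n}0.png",c["image"][:,:,::-1]); print(n,c["K"],c["k1"],c["T"])
c=cams.read_camera("wrist");print(c["K"],c["k1"],c["mount"])
E
```

```text
pics
{'time': 0.0, 'q': array([ 1.07611673e+00,  2.64747822e-01,  1.60540331e+00,  1.54444575e-05,
        1.27366349e+00, -3.69066833e-02]), 'joint_vel': array([-0.00043901,  0.00017591, -0.00038931,  0.00126626, -0.00053807,
        0.00122963]), 'joint_torque': array([ 1.30972039e-03, -5.15101254e+01, -3.67319298e+01, -1.52814564e-04,
        1.31420323e-02, -2.32736693e-05]), 'tool_pos': array([0.29794059, 0.6048014 , 0.20234983]), 'tcp_rot': array([-0.71267677, -3.05907316,  0.00336097]), 'wrist_force': array([-1.20861613,  0.2838635 , -0.33427113]), 'torque': array([-0.03789293,  0.02189544,  0.01579786]), 'grip_force': 0.0, 'width': 0.9993994055706606}
top [[466.93970321   0.         313.78862583]
 [  0.         466.93970321 200.81105582]
 [  0.           0.           1.        ]] -0.098052979693218 [[-1.73088490e-02 -9.97749931e-01  6.47725131e-02  3.72911286e-01]
 [-9.99849913e-01  1.72242193e-02 -1.86479631e-03 -4.38931487e-02]
 [ 7.44944427e-04 -6.47950691e-02 -9.97898313e-01  1.47412563e+00]
 [ 0.00000000e+00  0.00000000e+00  0.00000000e+00  1.00000000e+00]]
scene [[495.68418625   0.         316.04835655]
 [  0.         495.68418625 206.71864962]
 [  0.           0.           1.        ]] -0.0737015689145245 [[-0.03000011  0.83733669 -0.54586377  1.07865046]
 [ 0.99951922  0.02940924 -0.00981976 -0.03820039]
 [ 0.00783099 -0.54589592 -0.8378164   0.98110094]
 [ 0.          0.          0.          1.        ]]
[[351.0103423    0.         322.19523946]
 [  0.         351.0103423  199.18487132]
 [  0.           0.           1.        ]] 0.02290892551843042 [[ 7.59259764e-04 -9.48477420e-01 -3.16843823e-01  8.07635627e-02]
 [ 9.99999482e-01  9.34980600e-04 -4.02559897e-04 -7.36556100e-04]
 [ 6.78061800e-04 -3.16843353e-01  9.48477638e-01 -1.68948782e-01]
 [ 0.00000000e+00  0.00000000e+00  0.00000000e+00  1.00000000e+00]]
```

View pics/top0.png

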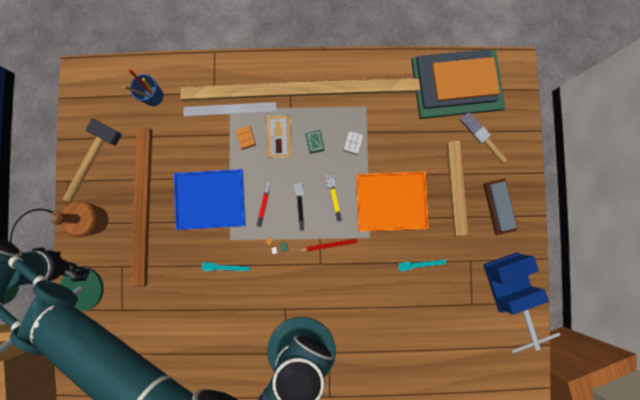

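View pics/scene0.png

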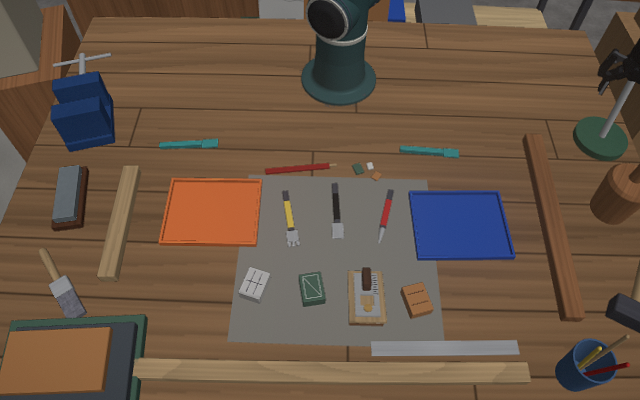

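The top view shows these pixels, with robot +x up and +y left:
- **Stones:** slate (315,141), marble (353,142), sandstone (246,137).
- **Stand:** stand with gauge (278,137).
- **Chisels:** red (263,203), black (299,205), yellow (334,197).
- **Trays:** blue (210,199), orange (392,201).
- **Look-alikes:** turquoise chisels (225,267) and (422,265), a red pencil (330,244), chips at (277,246).

Next is the one close crop.

```bash
cat > h.py <<'E'
import numpy as np,cv2
from scipy.spatial.transform import Rotation as R
from workcell import bot,cams
def T_of(s):
    T=np.eye(4);T[:3,:3]=R.from_rotvec(s["tcp_rot"]).as_matrix();T[:3,3]=s["tool_pos"];return T
def shot(name,save=None):
    s=bot.read_state();c=cams.read_camera(name)
    if name=="wrist": c["T"]=T_of(s)@c["mount"]
    if save:
        cv2.imwrite(save+".png",c["image"][:,:,::-1]);np.savez(save+".npz",K=c["K"],k1=c["k1"],T=c["T"])
    return c
def px2w(c,uv,z):
    uv=np.atleast_2d(np.float64(uv));k1=float(c["k1"])
    n=cv2.undistortPoints(uv[:,None],c["K"],np.array([k1,0,0,0.]))[:,0]
    d=np.c_[n,np.ones(len(n))]@c["T"][:3,:3].T;o=c["T"][:3,3]
    return o+d*((np.reshape(z,(-1,1))-o[2])/d[:,2:])
def w2px(c,P):
    T=np.linalg.inv(c["T"]);p=cv2.projectPoints(np.float64(P).reshape(-1,1,3),R.from_matrix(T[:3,:3]).as_rotvec(),T[:3,3],c["K"],np.array([float(c["k1"]),0,0,0.]))[0][:,0]
    return p
def crop(img,x0,y0,x1,y1,f,out): cv2.imwrite(out,cv2.resize(img[y0:y1,x0:x1,::-1],None,fx=f,fy=f,interpolation=cv2.INTER_CUBIC))
def down(yaw): # tool z down; tool x direction at angle yaw in world
    c,s=np.cos(yaw),np.sin(yaw);return np.array([[c,s,0],[s,-c,0],[0,0,-1.]])
def rel(p0,R0,p,Rm):
    return np.round(R0.T@(np.array(p)-p0)/.25,4),np.round(R.from_matrix(R0.T@Rm).as_rotvec()/(np.pi/4),4)
E
python3 - <<'E'
from h import *
c=shot("top","pics/t1");crop(c["image"],170,95,440,245,2.96,"pics/t1c.png")
names=dict(slate=(315,141,.028),marble=(353,142,.028),sand=(246,137,.028),stand=(278,137,.035),red=(263,203,.01),black=(299,205,.01),yel=(334,197,.01),blue=(210,199,.014),orange=(392,201,.014))
for n,(u,v,z) in names.items(): print(n,px2w(c,(u,v),z).round(3))
s=bot.read_state();print(T_of(s).round(3))
E
```

```text
slate [[ 0.655 -0.054  0.028]]
marble [[ 0.649 -0.173  0.028]]
sand [[0.671 0.163 0.028]]
stand [[0.668 0.062 0.035]]
red [[0.464 0.113 0.01 ]]
black [[0.456 0.    0.01 ]]
yel [[ 0.479 -0.11   0.01 ]]
blue [[0.479 0.28  0.014]]
orange [[ 0.463 -0.292  0.014]]
[[-0.897  0.442 -0.001  0.298]
 [ 0.442  0.897 -0.001  0.605]
 [ 0.    -0.002 -1.     0.203]
 [ 0.     0.     0.     1.   ]]
```

View pics/t1c.png

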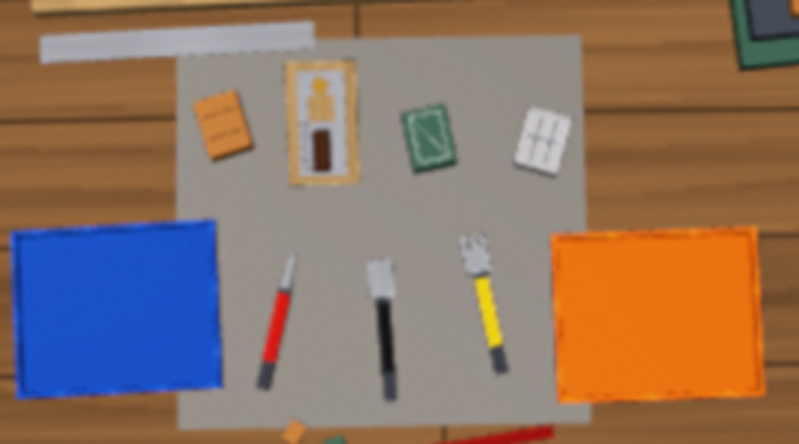

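Crop pixels: slate with the white frame and diagonal (429,138), marble (543,140), sandstone (223,125), red point chisel (275,320), black broad chisel (383,330), yellow claw chisel (487,305), and the gauge on its stand with the grip on the robot side at (321,150). The choices match the descriptions. I'll move to an overview pose for an accurate wrist picture.

Run:
```python
from h import *
T=T_of(bot.read_state())
print(rel(T[:3,3],T[:3,:3],[.298,.605,.30],T[:3,:3]),rel(T[:3,3],T[:3,:3],[.52,0,.26],down(np.pi)))
```

```text
(array([ 2.000e-04, -9.000e-04, -3.888e-01]), array([0., 0., 0.])) (array([-1.866 , -1.7789, -0.2263]), array([-0.0019, -0.0006, -0.583 ]))
```

Call:
play_rows([
  [[-0.93,-0.89,-0.23],[0,0,0]],
  [[-0.93,-0.89,-0.23],[0,0,0]],
  [[-0.93,-0.89,-0.23],[0,0,0]],
  [[-0.93,-0.89,-0.23],[0,0,0]],
  [[-0.93,-0.89,-0.23],[0,0,0]],
  [[-0.93,-0.89,-0.23],[0,0,0]],
  [[-0.93,-0.89,-0.23],[0,0,0]],
  [[-0.93,-0.89,-0.23],[0,0,0]],
  [[-0.93,-0.89,-0.23],[0,0,0]],
  [[-0.93,-0.89,-0.23],[0,0,0]],
], claw=1)

```text
time: 1.03
tool_pos: [0.4094, 0.3019, 0.2618]
tcp_rot: [0.718, 3.058, 0.002]
wrist_force: [-0.3, 1.6, -0.6]
width: 0.999
grip_force: 0.0
```

Call:
play_rows([
  [[-0.93,-0.89,0],[0,0,-0.1]],
  [[-0.93,-0.89,0],[0,0,-0.2]],
  [[-0.93,-0.89,0],[0,0,-0.3]],
  [[-0.93,-0.89,0],[0,0,-0.4]],
  [[-0.93,-0.89,0],[0,0,-0.5]],
  [[-0.93,-0.89,0],[0,0,-0.583]],
  [[-0.93,-0.89,0],[0,0,-0.583]],
  [[-0.93,-0.89,0],[0,0,-0.583]],
  [[-0.93,-0.89,0],[0,0,-0.583]],
  [[-0.93,-0.89,0],[0,0,-0.583]],
  [[-0.93,-0.89,0],[0,0,-0.583]],
])

```text
time: 1.95
tool_pos: [0.5186, 0.0022, 0.2605]
tcp_rot: [0.001, -3.14, -0.002]
wrist_force: [-0.1, 0.5, -0.1]
width: 0.999
grip_force: 0.0
```

Run:
```python
from h import *
c=shot("wrist","pics/w1");s=bot.read_state();print(s["time"],T_of(s).round(4),s["q"].round(2))
crop(c["image"],0,0,640,400,1.25,"pics/w1c.png")
```

```text
2.0 [[-1.000e+00 -1.700e-03 -1.100e-03  5.185e-01]
 [-1.700e-03  1.000e+00  9.000e-04  2.500e-03]
 [ 1.100e-03  9.000e-04 -1.000e+00  2.606e-01]
 [ 0.000e+00  0.000e+00  0.000e+00  1.000e+00]] [-0.04 -0.07  1.86  0.    1.35 -1.62]
```

View pics/w1c.png

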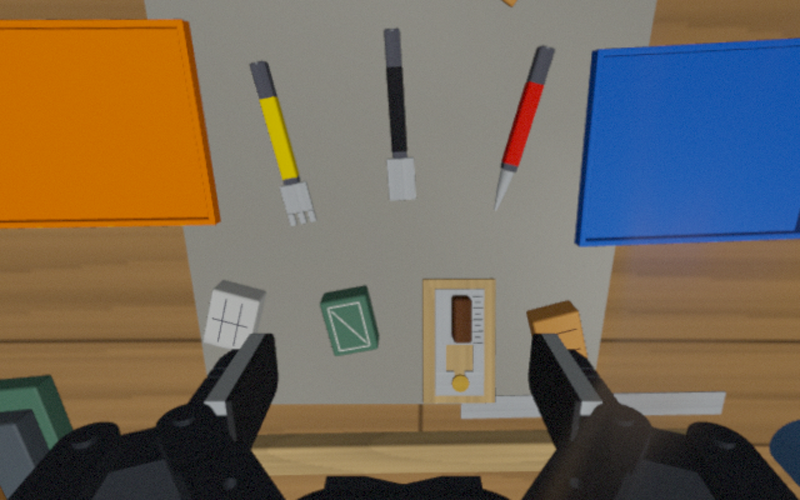

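The wrist overview shows orange tray left, blue tray right, marble (235,315), slate (350,327), gauge grip (461,318), and the stud head at (460,383) at the far end. The black chisel runs (393,30) to (401,199), the red one (546,47) to (496,210). I'll enlarge the stones and gauge.

Run:
```python
from h import *
i=cv2.imread("pics/w1.png")[:,:,::-1]
crop(i,150,215,410,330,3.07,"pics/w1d.png")
```

```text
(no output)
```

View pics/w1d.png

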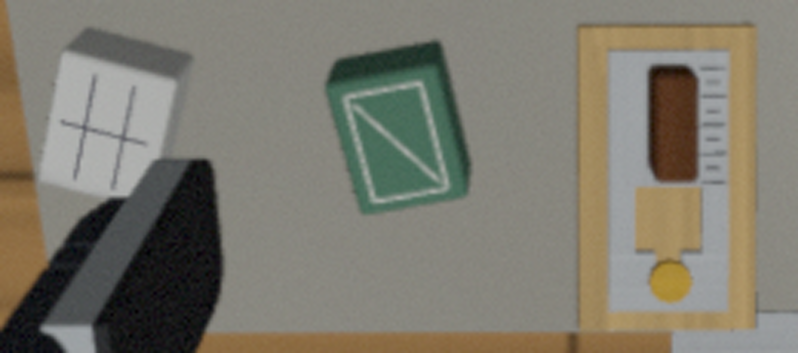

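```bash
cat > meas.py <<'E'
from h import *
c=dict(np.load("pics/w1.npz"));t=dict(np.load("pics/t1.npz"))
D=lambda p:np.array([150,215])+np.float64(p)/3.07
W=lambda p:np.float64(p)/1.25
ang=lambda d:np.degrees(np.arctan2(d[1],d[0])).round(1)
mm=lambda p:(p[:2]*1000).round(1)
s=px2w(c,D([(329,88),(437,65),(468,190),(363,213)]),.028)
print("slate",mm(s.mean(0)),ang(s[3]-s[0]),ang(s[2]-s[1]),np.linalg.norm(s[3]-s[0]),np.linalg.norm(s[1]-s[0]))
m=px2w(c,D([(68,52),(178,76),(41,180)]),.028)
print("marble",mm((m[1]+m[2])/2),ang(m[2]-m[0]),ang(m[1]-m[0]),np.linalg.norm(m[2]-m[0]),np.linalg.norm(m[1]-m[0]))
for n,p in dict(broad=[(392.5,30),(401,199)],point=[(546,47),(496,211)]).items():
    q=px2w(c,W(p),[.012 if n=="broad" else .012,.01 if n=="broad" else .007]);print(n,mm(q.mean(0)),ang(q[1]-q[0]),np.linalg.norm(q[1]-q[0]))
st=px2w(c,D([(671,281)]),.0515)[0];g=px2w(c,D([(650,65),(697,65),(697,182),(650,182)]),[.0460,.0460,.0574,.0574]);gm=g.mean(0)
print("stud",mm(st),"grip",mm(gm),"expect dx 70.5:",mm(st-gm),ang(st-gm))
b=px2w(c,D([(579,25),(755,25),(755,328),(579,328)]),[.0131,.0131,.0469,.0469]);print("stand",mm(b.mean(0)),ang(b[3]-b[0]),ang(b[2]-b[1]))
C=lambda p:np.array([170,95])+np.float64(p)/2.96
for n,p in dict(blue=[(12,232),(215,221),(221,385),(17,397)],orange=[(552,234),(757,227),(764,396),(558,402)]).items():
    q=px2w(t,C(p),.014);print(n,mm(q.mean(0)),ang(q[0]-q[3]),ang(q[1]-q[2]),ang(q[0]-q[1])-90,ang(q[3]-q[2])-90,np.linalg.norm(q[1]-q[0]),np.linalg.norm(q[3]-q[0]))
q=px2w(c,W([(592,52),(577,245)]),.014);print("blue near edge",mm(q[0]),mm(q[1]),ang(q[1]-q[0]))
q=px2w(c,W([(187,20),(218,222)]),.014);print("orange near edge",mm(q[0]),mm(q[1]),ang(q[1]-q[0]))
E
python3 meas.py
```

```text
slate [653.9 -52.3] 10.9 11.5 0.059597766300543364 0.04561967585308195
marble [ 648.5 -172.2] -17.9 76.1 0.06133979766482568 0.04434600041252524
broad [452.4  -4. ] 2.8 0.1472502377000493
point [465.3 109.1] -12.2 0.14973863052085626
stud [705.6  60. ] grip [633.8  57.9] expect dx 70.5: [71.8  2.1] 1.6
stand [670.1  59.5] 0.2 0.6
blue [478.5 283. ] 1.9 1.7 1.9000000000000057 2.5 0.21934877874579115 0.17683182223634378
orange [ 462.1 -293.5] 0.7 0.5 1.0999999999999943 0.5 0.2201623680377805 0.1784599842432941
blue near edge [396.5 164.3] [571.3 174.2] 3.2
orange near edge [ 372.7 -180.6] [ 548.2 -178.6] 0.7
```

```bash
cat > plan.py <<'E'
import sys
from h import *
# args: x,y,z(mm),toolyaw deg[,tilt deg about world y-ish]; prints rows relative to the present pose
T=T_of(bot.read_state())
for a in sys.argv[1:]:
    v=[float(k) for k in a.split(",")]
    Rm=down(np.radians(v[3]))
    if len(v)>4: Rm=Rm@R.from_euler("y",v[4],degrees=True).as_matrix()
    s,r=rel(T[:3,3],T[:3,:3],np.array(v[:3])/1000,Rm);d=np.linalg.norm(s)*250
    print(a,s.round(3).tolist(),r.round(3).tolist(),"rows %.1f %.1f"%(d/41.7,np.linalg.norm(r)/.159))
E
python3 plan.py 654,-52,120,191 654,-52,3,191
```

```text
654,-52,120,191 [-0.542, -0.22, 0.562] [0.001, -0.001, -0.242] rows 4.9 1.5
654,-52,3,191 [-0.543, -0.22, 1.03] [0.001, -0.001, -0.242] rows 7.1 1.5
```

Call:
play_rows([
  [[-0.542,-0.22,0.56],[0,0,-0.14]],
  [[-0.542,-0.22,0.56],[0,0,-0.242]],
  [[-0.542,-0.22,0.56],[0,0,-0.242]],
  [[-0.542,-0.22,0.56],[0,0,-0.242]],
  [[-0.542,-0.22,0.56],[0,0,-0.242]],
  [[-0.542,-0.22,0.56],[0,0,-0.242]],
  [[-0.542,-0.22,0.7],[0,0,-0.242]],
  [[-0.542,-0.22,0.7],[0,0,-0.242]],
])

```text
time: 2.67
tool_pos: [0.65, -0.0516, 0.0802]
tcp_rot: [0.301, -3.117, -0.004]
wrist_force: [-2.8, 0.2, -1.5]
width: 1.002
grip_force: 0.0
```

```bash
python3 plan.py 654,-52,3,191
python3 - <<'E'
from h import *
c=shot("wrist","pics/w2")
c0=dict(np.load("pics/w1.npz"))
E
```

```text
654,-52,3,191 [-0.018, -0.006, 0.308] [0.005, -0.012, 0.0] rows 1.9 0.1
```

View pics/w2.png

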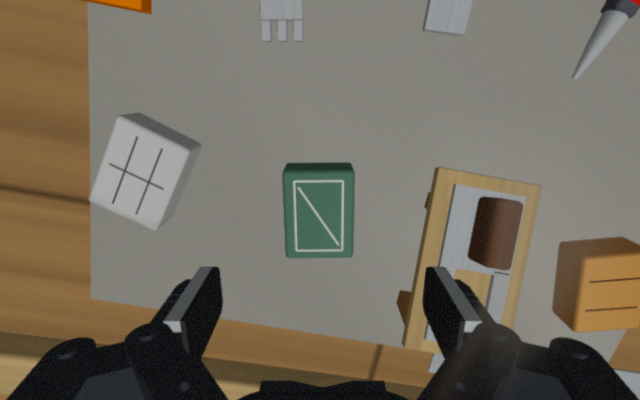

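Slate sits square and centred between the fingers at (319,213). I'll descend, then grip.

Call:
play_rows([
  [[-0.006,0,0.15],[0,0,0]],
  [[-0.006,0,0.25],[0,0,0]],
  [[-0.006,0,0.305],[0,0,0]],
  [[-0.006,0,0.305],[0,0,0]],
  [[-0.006,0,0.305],[0,0,0]],
])

```text
time: 3.13
tool_pos: [0.6557, -0.0532, 0.0111]
tcp_rot: [-0.3, 3.127, 0.0]
wrist_force: [0.7, -0.1, 0.6]
width: 1.002
grip_force: 0.0
```

Call:
play_rows([
  [[0,0,0],[0,0,0]],
  [[0,0,0],[0,0,0]],
  [[0,0,0],[0,0,0]],
  [[0,0,0],[0,0,0]],
  [[0,0,0],[0,0,0]],
  [[0,0,0],[0,0,0]],
  [[0,0,0],[0,0,0]],
  [[0,0,-0.05],[0,0,0]],
], claw=-1, newtons=40)

```text
time: 3.8
tool_pos: [0.6531, -0.0536, 0.0199]
tcp_rot: [0.298, -3.122, -0.002]
wrist_force: [-0.8, 0.4, -0.4]
width: 0.001
grip_force: 0.0
```

```bash
python3 - <<'E'
import numpy as np
for n,c,w,o in (("blue",np.array([480,281]),2,[("slate",0,60),("broad",0,-72),("gaugegrip",-28,-10)]),("orange",np.array([461,-291.5]),.7,[("marble",0,-55),("point",0,40)])):
    a=np.radians(w)
    for k,x,y in o: print(n,k,c+[x*np.cos(a)-y*np.sin(a),x*np.sin(a)+y*np.cos(a)])
E
python3 plan.py 653,-52,110,191 478,341,110,182
```

```text
blue slate [477.9060302  340.96344962]
blue broad [482.51276376 209.04386045]
blue gaugegrip [452.36605181 270.02890582]
orange marble [ 461.67193505 -346.49589533]
orange point [ 460.51131997 -251.50298521]
653,-52,110,191 [0.001, 0.007, -0.36] [0.002, -0.007, -0.002] rows 2.2 0.0
478,341,110,182 [0.392, 1.683, -0.356] [0.002, -0.007, 0.198] rows 10.6 1.2
```

The fingers shut fully, so I need to look.

Run:
```python
from h import *
c=shot("wrist","pics/w3");s=bot.read_state();print(s["time"],T_of(s).round(4),s["width"],s["grip_force"])
t=shot("scene","pics/s3")
a=cv2.resize(c["image"],(512,320));b=cv2.resize(t["image"][210:370,200:456],(512,320),interpolation=cv2.INTER_CUBIC)
cv2.imwrite("pics/m3.png",np.vstack([a,b])[:600,:,::-1])
```

```text
3.85 [[-9.820e-01 -1.889e-01  2.000e-04  6.560e-01]
 [-1.889e-01  9.820e-01 -0.000e+00 -5.400e-02]
 [-2.000e-04 -0.000e+00 -1.000e+00  2.420e-02]
 [ 0.000e+00  0.000e+00  0.000e+00  1.000e+00]] 8.382649700508835e-05 0.0
```

View pics/m3.png

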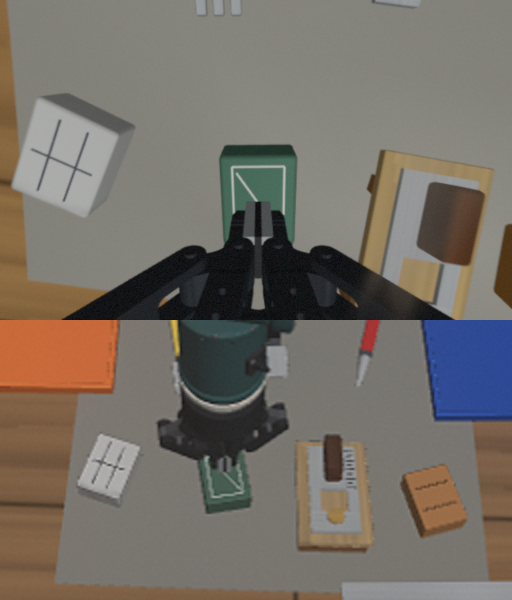

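```bash
cat >> h.py <<'E'
import json
def cmd():
    T=np.eye(4);T[:3,:3]=down(1.076+np.pi/2+.037);T[:3,3]=[.298,.605,.204]
    for s,r in json.load(open("log.json")):
        D=np.eye(4);D[:3,3]=np.array(s)*.25;D[:3,:3]=R.from_rotvec(np.array(r)*np.pi/4).as_matrix();T=T@D
    return T
def add(*m):
    L=json.load(open("log.json"));L+=m;json.dump(L,open("log.json","w"))
E
cat > log.json <<'E'
[[[-0.93,-0.89,-0.23],[0,0,0]],[[-0.93,-0.89,0],[0,0,-0.583]],[[-0.542,-0.22,0.7],[0,0,-0.242]],[[-0.006,0,0.305],[0,0,0]],[[0,0,-0.05],[0,0,0]]]
E
# plan.py: first arg = json list of moves to log
sed -i 's/^T=T_of.*/add(*json.loads(sys.argv[1]));T=cmd();s=bot.read_state();print("cmd",T[:3,3].round(4),np.degrees(np.arctan2(T[1,0],T[0,0])).round(1),"meas",s["tool_pos"].round(4))/; s/argv\[1:\]/argv[2:]/' plan.py
python3 plan.py '[]' 654,-52,-10,191
python3 - <<'E'
import json
from h import *
L=json.load(open("log.json"));json.dump(L[:2],open("log.json","w"));T=cmd();print(T.round(4));
c=dict(np.load("pics/w1.npz"));cc=cams.read_camera("wrist");c["T"]=T@cc["mount"];np.savez("pics/w1.npz",**c)
json.dump(L[:3],open("log.json","w"));c=dict(np.load("pics/w2.npz"));c["T"]=cmd()@cc["mount"];
p=px2w(c,[(286,176),(353,176),(353,257),(287,257)],.028);print("slate w2",p.mean(0),p[1]-p[0],p[2]-p[1])
p=px2w(c,[(120,116),(199,147),(158,228),(91,199)],.028);print("marble w2",p.mean(0),np.degrees(np.arctan2(*(p[3]-p[0])[1::-1])),np.degrees(np.arctan2(*(p[2]-p[1])[1::-1])))
json.dump(L,open("log.json","w"))
E
python3 meas.py
```

```text
cmd [ 0.6554 -0.0544  0.0228] -169.1 meas [ 0.6574 -0.0541  0.0247]
654,-52,-10,191 [0.004, 0.01, 0.131] [0.0, 0.0, -0.002] rows 0.8 0.0
[[-1.000e+00 -1.000e-04  0.000e+00  5.184e-01]
 [-1.000e-04  1.000e+00  0.000e+00  3.000e-04]
 [ 0.000e+00  0.000e+00 -1.000e+00  2.615e-01]
 [ 0.000e+00  0.000e+00  0.000e+00  1.000e+00]]
slate w2 [ 0.662679   -0.05580744  0.028     ] [-0.00850499  0.0439509   0.        ] [0.05892625 0.01308286 0.        ]
marble w2 [ 0.65437746 -0.17744433  0.028     ] -17.227572085677565 -20.50197586854533
slate [654.5 -54.8] 10.8 11.4 0.05981937581043076 0.045773916607045044
marble [ 649.1 -175.1] -17.9 76.1 0.06161394840894953 0.044502970794112834
broad [452.4  -6.2] 2.8 0.1475885855155528
point [465.4 107.1] -12.3 0.15004245811522246
stud [706.4  57.9] grip [634.3  55.8] expect dx 70.5: [72.1  2. ] 1.6
stand [670.7  57.4] 0.2 0.6
blue [478.5 283. ] 1.9 1.7 1.9000000000000057 2.5 0.21934877874579115 0.17683182223634378
orange [ 462.1 -293.5] 0.7 0.5 1.0999999999999943 0.5 0.2201623680377805 0.1784599842432941
blue near edge [396.5 162.4] [571.6 172.3] 3.2
orange near edge [ 372.4 -183.2] [ 548.4 -181.3] 0.6
```

Call:
play_rows([
  [[0,0,-0.15],[0,0,0]],
  [[0,0,-0.2],[0,0,0]],
  [[0,0,-0.2],[0,0,0]],
  [[0,0,-0.2],[0,0,0]],
  [[0,0,-0.2],[0,0,0]],
  [[0,0,-0.2],[0,0,0]],
  [[0,0,-0.2],[0,0,0]],
  [[0,0,-0.2],[0,0,0]],
], claw=1)

```text
time: 4.62
tool_pos: [0.6548, -0.0538, 0.071]
tcp_rot: [0.298, -3.125, -0.001]
wrist_force: [0.3, -1.2, -0.4]
width: 1.002
grip_force: 0.0
```

Run:
```python
from h import *
add([[0,0,-.2],[0,0,0]]);c=cams.read_camera("wrist");s=bot.read_state();print(cmd()[:3,3],s["tool_pos"],s["wrist_force"],s["width"])
c["T"]=cmd()@c["mount"];np.savez("pics/w4.npz",K=c["K"],k1=c["k1"],T=c["T"])
crop(c["image"],80,60,640,400,1.42,"pics/w4.png")
```

```text
[ 0.65541854 -0.0543991   0.07275   ] [ 0.65503939 -0.05382907  0.07128137] [-0.40720461 -0.01589491 -0.54686697] 1.0010260117779668
```

View pics/w4.png

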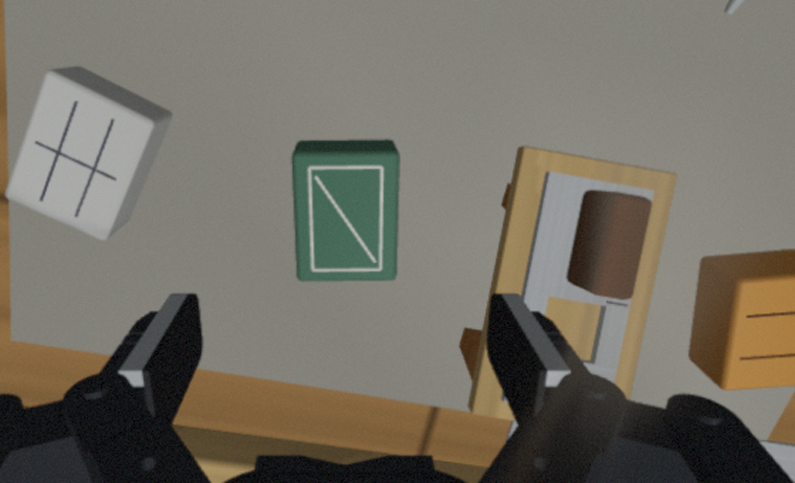

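```bash
python3 - <<'E'
from h import *
c=dict(np.load("pics/w4.npz"));D=lambda p:np.array([80,60])+np.float64(p)/1.42
p=px2w(c,D([(295,154),(398,154),(396,280),(299,281)]),.028);print("slate",p.mean(0),p[2]-p[1])
p=px2w(c,D([(53,70),(171,113),(107,240),(7,194)]),.028);print("marble",p.mean(0),[np.degrees(np.arctan2(*d[1::-1])) for d in(p[3]-p[0],p[2]-p[1])])
E
python3 plan.py '[]' 657,-55,1,191
```

```text
slate [ 0.65605856 -0.05391213  0.028     ] [0.06033715 0.01283206 0.        ]
marble [ 0.64897834 -0.17232891  0.028     ] [np.float64(-18.388757447063465), np.float64(-20.500428903533283)]
cmd [ 0.6554 -0.0544  0.0728] -169.1 meas [ 0.655  -0.0538  0.0713]
657,-55,1,191 [-0.006, -0.004, 0.287] [0.0, 0.0, -0.002] rows 1.7 0.0
```

Call:
play_rows([
  [[0,0,0.15],[0,0,0]],
  [[0,0,0.24],[0,0,0]],
  [[0,0,0.287],[0,0,0]],
  [[0,0,0.287],[0,0,0]],
  [[0,0,0.287],[0,0,0]],
  [[0,0,0.287],[0,0,0]],
])

```text
time: 5.17
tool_pos: [0.6571, -0.054, 0.002]
tcp_rot: [-0.298, 3.125, -0.001]
wrist_force: [0.5, -0.4, 0.3]
width: 1.002
grip_force: 0.0
```

Call:
play_rows([
  [[0,0,0],[0,0,0]],
  [[0,0,0],[0,0,0]],
  [[0,0,0],[0,0,0]],
  [[0,0,0],[0,0,0]],
  [[0,0,0],[0,0,0]],
  [[0,0,0],[0,0,0]],
], claw=-1, newtons=40)

```text
time: 5.67
tool_pos: [0.6558, -0.0539, 0.0009]
tcp_rot: [-0.298, 3.127, -0.0]
wrist_force: [0.2, 0.0, 0.0]
width: 0.144
grip_force: 0.0
```

```bash
python3 plan.py '[[[0,0,0.287],[0,0,0]]]' 656,-54,90,191 567,143,90,187 478,341,90,182
```

```text
cmd [ 0.6554 -0.0544  0.001 ] -169.1 meas [ 0.6558 -0.0539  0.0009]
656,-54,90,191 [-0.003, 0.001, -0.356] [0.0, 0.0, -0.002] rows 2.1 0.0
567,143,90,187 [0.198, 0.842, -0.356] [0.0, 0.0, 0.087] rows 5.6 0.5
478,341,90,182 [0.398, 1.687, -0.356] [0.0, 0.0, 0.198] rows 10.6 1.2
```

Run:
```python
from h import *
c=shot("wrist");t=shot("scene");s=bot.read_state();print(s["time"],s["width"],s["grip_force"],s["wrist_force"],s["q"])
a=c["image"];b=cv2.resize(t["image"][230:330,220:380],(640,400),interpolation=cv2.INTER_CUBIC)
cv2.imwrite("pics/m5.png",cv2.resize(np.vstack([a,b]),None,fx=.75,fy=.75)[:,:,::-1])
```

```text
5.7667 0.004410644665510815 0.0 [ 0.30961577  0.3371113  -0.0350791 ] [-1.19903040e-01  4.17478354e-01  1.80343831e+00 -1.97467471e-05
  9.20722715e-01 -1.88083037e+00]
```

View pics/m5.png

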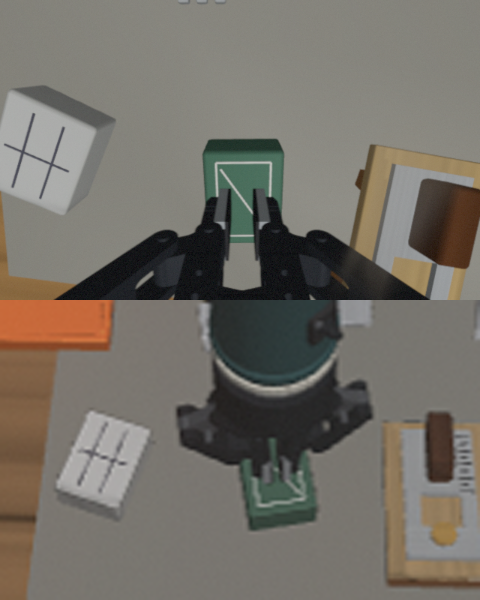

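Run:
```python
from h import *
c=shot("scene","pics/s6");T=cmd()
P=[T[:3,3]+[0,0,h] for h in(0,.01,.028,.04,.06)]
print((w2px(c,P)-[220,230])*3+[0,300])
a=np.radians(11);Rz=np.array([[np.cos(a),-np.sin(a)],[np.sin(a),np.cos(a)]])
for z in(0,.028): print(((w2px(c,[np.r_[[.656,-.054]+Rz@[x,y],z] for x,y in((-.032,-.024),(-.032,.024),(.032,.024),(.032,-.024))])-[220,230])*3+[0,300]).round())
w=cams.read_camera("wrist");w["T"]=T@w["mount"]
print(w2px(w,P)*.75)
crop(c["image"],240,230,340,305,8,"pics/s6c.png")
s=bot.read_state();print(s["width"],s["grip_force"],s["tool_pos"])
```

```text
[[272.3962391  484.20145395]
 [272.37963477 478.50509163]
 [272.34914857 468.01360571]
 [272.32838519 460.84366441]
 [272.29297136 448.56851217]]
[[233. 450.]
 [299. 440.]
 [314. 522.]
 [246. 533.]]
[[232. 433.]
 [299. 423.]
 [315. 507.]
 [245. 517.]]
[[243.09576595 182.9491655 ]
 [243.16219687 189.47934159]
 [243.3019127  203.20350199]
 [243.41320057 214.125627  ]
 [243.64308616 236.66067942]]
-0.0015919895720790138 0.0 [ 6.55651676e-01 -5.38791052e-02  5.99573841e-04]
```

View pics/s6c.png

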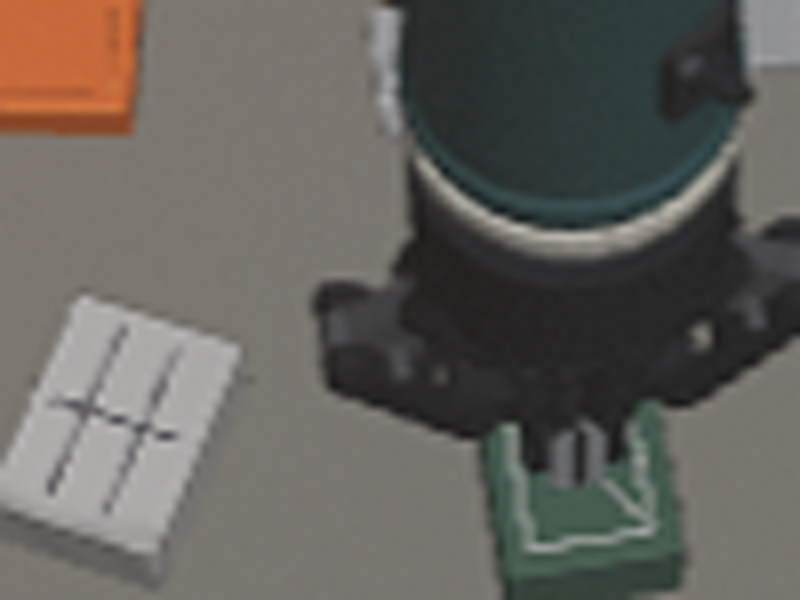

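The camera geometry puts the shut fingertips about 30 mm behind the reported TCP, just above the stone. I'll feel for its top in small steps.

Call:
play_rows([
  [[0,0,0.008],[0,0,0]],
  [[0,0,0.012],[0,0,0]],
  [[0,0,0.012],[0,0,0]],
])

```text
time: 6.12
tool_pos: [0.6558, -0.0539, 0.0004]
tcp_rot: [0.298, -3.127, -0.0]
wrist_force: [-7.2, 1.0, 15.7]
width: 0.001
grip_force: 7.6
```

Call:
play_rows([
  [[0,0,0.008],[0,0,0]],
  [[0,0,0.008],[0,0,0]],
  [[0,0,0.008],[0,0,0]],
])

```text
time: 6.37
tool_pos: [0.6559, -0.0539, 0.0004]
tcp_rot: [0.298, -3.127, 0.0]
wrist_force: [-11.7, 1.2, 25.6]
width: 0.001
grip_force: 12.5
```

Contact occurs at a reported z of 0.4 mm on the 28 mm stone, so the real tips are 27.6 mm behind the reported TCP. I'll plan with that offset.

```bash
sed -i 's|np.array(v\[:3\])/1000,Rm|np.array(v[:3])/1000+.0276*Rm[:,2],Rm|' plan.py; python3 plan.py '[[[0,0,0.012],[0,0,0]],[[0,0,0.008],[0,0,0]]]' 656,-54,70,191; python3 plan.py '[[[0,0,-0.37],[0,0,0]]]' 656,-54,1,191
```

```text
cmd [ 0.6554 -0.0544 -0.004 ] -169.1 meas [ 6.559e-01 -5.390e-02  4.000e-04]
656,-54,70,191 [-0.003, 0.001, -0.186] [0.0, 0.0, -0.002] rows 1.1 0.0
cmd [ 0.6554 -0.0544  0.0885] -169.1 meas [ 6.559e-01 -5.390e-02  4.000e-04]
656,-54,1,191 [-0.003, 0.001, 0.46] [0.0, 0.0, -0.002] rows 2.8 0.0
```

Call:
play_rows([
  [[0,0,-0.12],[0,0,0]],
  [[0,0,-0.26],[0,0,0]],
  [[0,0,-0.37],[0,0,0]],
])

```text
time: 6.62
tool_pos: [0.6558, -0.0539, 0.0898]
tcp_rot: [-0.298, 3.127, -0.0]
wrist_force: [1.3, 0.2, 1.1]
width: -0.001
grip_force: 0.0
```

Call:
play_rows([
  [[0,0,0],[0,0,0]],
  [[0,0,0],[0,0,0]],
  [[0,0,0],[0,0,0]],
  [[0,0,0],[0,0,0]],
  [[0,0,0],[0,0,0]],
  [[0,0,0],[0,0,0]],
], claw=1)

```text
time: 7.12
tool_pos: [0.6544, -0.0538, 0.0862]
tcp_rot: [0.298, -3.124, -0.001]
wrist_force: [-0.3, -0.1, -0.1]
width: 0.85
grip_force: 0.0
```

Call:
play_rows([
  [[0,0,0.15],[0,0,0]],
  [[0,0,0.28],[0,0,0]],
  [[0,0,0.38],[0,0,0]],
  [[0,0,0.43],[0,0,0]],
  [[0,0,0.46],[0,0,0]],
  [[0,0,0.46],[0,0,0]],
  [[0,0,0.46],[0,0,0]],
])

```text
time: 7.7
tool_pos: [0.6565, -0.054, -0.0262]
tcp_rot: [-0.298, 3.127, -0.0]
wrist_force: [-0.4, -0.6, 0.4]
width: 0.998
grip_force: 0.0
```

Call:
play_rows([
  [[0,0,0],[0,0,0]],
  [[0,0,0],[0,0,0]],
  [[0,0,0],[0,0,0]],
  [[0,0,0],[0,0,0]],
  [[0,0,0],[0,0,0]],
  [[0,0,0],[0,0,0]],
], claw=-1, newtons=40)

```text
time: 8.2
tool_pos: [0.6573, -0.054, -0.0249]
tcp_rot: [-0.298, 3.124, -0.001]
wrist_force: [-0.2, 0.9, 7.5]
width: 0.554
grip_force: 43.4
```

```bash
python3 plan.py '[[[0,0,0.46],[0,0,0]]]' 656,-54,70,191 567,143,70,187 478,341,70,182
```

```text
cmd [ 0.6554 -0.0544 -0.0265] -169.1 meas [ 0.6573 -0.054  -0.0249]
656,-54,70,191 [-0.003, 0.001, -0.276] [0.0, 0.0, -0.002] rows 1.7 0.0
567,143,70,187 [0.198, 0.842, -0.276] [0.0, 0.0, 0.087] rows 5.4 0.5
478,341,70,182 [0.398, 1.687, -0.276] [0.0, 0.0, 0.198] rows 10.5 1.2
```

Call:
play_rows([
  [[0,0,-0.1],[0,0,0]],
  [[0,0,-0.25],[0,0,0]],
  [[0.05,0.2,-0.32],[0,0,0.03]],
  [[0.1,0.36,-0.32],[0,0,0.05]],
  [[0.14,0.52,-0.32],[0,0,0.06]],
  [[0.18,0.68,-0.32],[0,0,0.07]],
  [[0.2,0.842,-0.32],[0,0,0.087]],
  [[0.2,0.842,-0.32],[0,0,0.087]],
])

```text
time: 8.87
tool_pos: [0.5634, 0.1478, 0.0527]
tcp_rot: [0.195, -3.133, -0.003]
wrist_force: [-0.3, -0.7, -1.2]
width: 0.553
grip_force: 42.6
```

```bash
python3 plan.py '[[[0.2,0.842,-0.32],[0,0,0.087]]]' 478,341,80,182 478,341,20,182 478,341,7.1,182
```

```text
cmd [0.5665 0.1429 0.0535] -173.0 meas [0.5634 0.1478 0.0527]
478,341,80,182 [0.255, 0.83, 0.004] [0.0, 0.0, 0.111] rows 5.2 0.7
478,341,20,182 [0.255, 0.83, 0.244] [0.0, 0.0, 0.111] rows 5.4 0.7
478,341,7.1,182 [0.255, 0.83, 0.296] [0.0, 0.0, 0.111] rows 5.5 0.7
```

Call:
play_rows([
  [[0.05,0.16,0],[0,0,0.03]],
  [[0.1,0.33,0],[0,0,0.06]],
  [[0.15,0.5,0],[0,0,0.09]],
  [[0.2,0.66,0],[0,0,0.111]],
  [[0.255,0.8,0],[0,0,0.111]],
  [[0.255,0.83,0],[0,0,0.111]],
  [[0.255,0.83,0.02],[0,0,0.111]],
  [[0.255,0.83,0.12],[0,0,0.111]],
  [[0.255,0.83,0.2],[0,0,0.111]],
  [[0.255,0.83,0.24],[0,0,0.111]],
  [[0.255,0.83,0.265],[0,0,0.111]],
  [[0.255,0.83,0.28],[0,0,0.111]],
  [[0.255,0.83,0.29],[0,0,0.111]],
  [[0.255,0.83,0.296],[0,0,0.111]],
  [[0.255,0.83,0.296],[0,0,0.111]],
])

```text
time: 10.12
tool_pos: [0.4791, 0.3417, -0.0202]
tcp_rot: [-0.054, 3.14, 0.001]
wrist_force: [-0.5, -0.5, -1.7]
width: 0.554
grip_force: 42.7
```

Call:
play_rows([
  [[0,0,0.003],[0,0,0]],
  [[0,0,0.006],[0,0,0]],
  [[0,0,0.006],[0,0,0]],
])

```text
time: 10.37
tool_pos: [0.4792, 0.342, -0.0209]
tcp_rot: [-0.055, 3.14, 0.001]
wrist_force: [-1.0, -1.3, 4.6]
width: 0.551
grip_force: 43.4
```

Call:
play_rows([
  [[0,0,0],[0,0,0]],
  [[0,0,0],[0,0,0]],
  [[0,0,0],[0,0,0]],
  [[0,0,-0.08],[0,0,0]],
  [[0,0,-0.22],[0,0,0]],
  [[0,0,-0.36],[0,0,0]],
  [[0,0,-0.36],[0,0,0]],
], claw=0.28)

```text
time: 10.95
tool_pos: [0.4833, 0.3449, 0.0754]
tcp_rot: [-0.054, 3.13, 0.011]
wrist_force: [1.0, 1.1, 1.0]
width: 0.641
grip_force: 0.0
```

```bash
python3 plan.py '[[[0.255,0.83,0.296],[0,0,0.111]],[[0,0,0.006],[0,0,0]],[[0,0,-0.36],[0,0,0]]]' 465,165,70,182.5 452,-6,70,182.8
python3 - <<'E'
from h import *
c=shot("wrist");c["T"]=cmd()@c["mount"];np.savez("pics/w7.npz",K=c["K"],k1=c["k1"],T=c["T"]);cv2.imwrite("pics/w7.png",c["image"][:,:,::-1])
E
```

```text
cmd [0.478  0.3411 0.068 ] -178.0 meas [0.4833 0.3449 0.0754]
465,165,70,182.5 [0.076, -0.702, 0.102] [0.0, 0.0, -0.011] rows 4.3 0.1
452,-6,70,182.8 [0.152, -1.384, 0.102] [0.0, 0.0, -0.018] rows 8.4 0.1
```

View pics/w7.png

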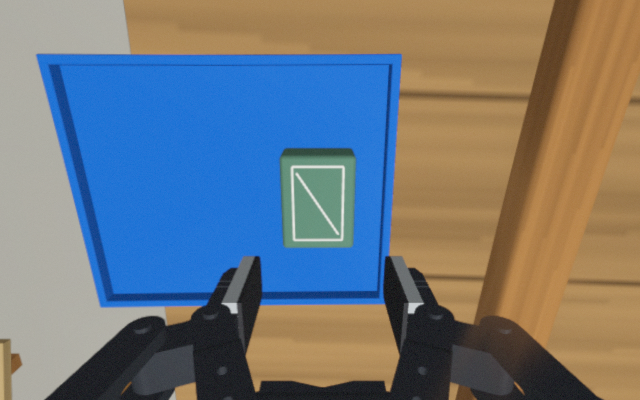

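The slate lies flat in the blue tray, frame up, at (319,200), with the tray corners at (40,55), (400,55), (384,300) and (103,305). I'll refine the tray pose while moving to the black chisel.

Run:
```python
from h import *
c=dict(np.load("pics/w7.npz"))
q=px2w(c,[(40,55),(400,55),(384,300),(103,305)],.014);print(q.round(4),q.mean(0))
p=px2w(c,[(282,160),(355,160),(352,246),(286,246)],.032);print(p.mean(0))
```

```text
[[0.389  0.1731 0.014 ]
 [0.3806 0.3822 0.014 ]
 [0.5481 0.3882 0.014 ]
 [0.5591 0.1814 0.014 ]] [0.46917999 0.28121782 0.014     ]
[0.46897374 0.33758029 0.032     ]
```

Call:
play_rows([
  [[0.02,-0.16,0.05],[0,0,-0.01]],
  [[0.04,-0.32,0.1],[0,0,-0.01]],
  [[0.06,-0.48,0.1],[0,0,-0.01]],
  [[0.076,-0.64,0.1],[0,0,-0.015]],
  [[0.09,-0.8,0.1],[0,0,-0.018]],
  [[0.1,-0.96,0.1],[0,0,-0.018]],
  [[0.11,-1,0.1],[0,0,-0.018]],
  [[0.11,-1,0.1],[0,0,-0.018]],
], claw=0)

```text
time: 11.67
tool_pos: [0.458, 0.0883, 0.0415]
tcp_rot: [0.07, -3.138, 0.001]
wrist_force: [-0.3, 0.3, 0.4]
width: 0.5
grip_force: 0.0
```

```bash
python3 plan.py '[[[0.11,-1,0.1],[0,0,-0.018]]]' 452,-6,60,182.8 452,-6,3,182.8
```

```text
cmd [0.4592 0.0903 0.043 ] -177.2 meas [0.458  0.0883 0.0415]
452,-6,60,182.8 [0.048, -0.383, 0.042] [0.0, 0.0, -0.0] rows 2.3 0.0
452,-6,3,182.8 [0.048, -0.383, 0.27] [0.0, 0.0, -0.0] rows 2.8 0.0
```

Call:
play_rows([
  [[0.02,-0.16,0.02],[0,0,0]],
  [[0.04,-0.32,0.04],[0,0,0]],
  [[0.048,-0.383,0.04],[0,0,0]],
  [[0.048,-0.383,0.06],[0,0,0]],
  [[0.048,-0.383,0.15],[0,0,0]],
  [[0.048,-0.383,0.22],[0,0,0]],
  [[0.048,-0.383,0.26],[0,0,0]],
  [[0.048,-0.383,0.27],[0,0,0]],
  [[0.048,-0.383,0.27],[0,0,0]],
])

```text
time: 12.42
tool_pos: [0.4513, -0.0042, -0.0259]
tcp_rot: [0.079, -3.138, -0.001]
wrist_force: [-0.2, 0.7, 0.3]
width: 0.502
grip_force: 0.0
```

Call:
play_rows([
  [[0,0,0],[0,0,0]],
  [[0,0,0],[0,0,0]],
  [[0,0,0],[0,0,0]],
  [[0,0,0],[0,0,0]],
  [[0,0,0],[0,0,0]],
  [[0,0,0],[0,0,0]],
], claw=-1, newtons=40)

```text
time: 12.92
tool_pos: [0.4536, -0.0053, -0.0237]
tcp_rot: [-0.076, 3.138, 0.0]
wrist_force: [0.1, 2.7, 6.9]
width: 0.148
grip_force: 41.7
```

```bash
python3 plan.py '[[[0.048,-0.383,0.27],[0,0,0]]]' 452,-6,55,182.8 482,210,55,182.5 482,210,20,182.5  482,210,8,182.5
python3 - <<'E'
from h import *
c=shot("wrist");cv2.imwrite("pics/w8.png",cv2.resize(c["image"],None,fx=.75,fy=.75)[:,:,::-1])
E
```

```text
cmd [ 0.4519 -0.006  -0.0245] -177.2 meas [ 0.4536 -0.0053 -0.0237]
452,-6,55,182.8 [-0.0, -0.0, -0.208] [0.0, 0.0, -0.0] rows 1.2 0.0
482,210,55,182.5 [-0.162, 0.857, -0.208] [0.0, 0.0, 0.007] rows 5.4 0.0
482,210,20,182.5 [-0.162, 0.857, -0.068] [0.0, 0.0, 0.007] rows 5.2 0.0
482,210,8,182.5 [-0.162, 0.857, -0.02] [0.0, 0.0, 0.007] rows 5.2 0.0
```

View pics/w8.png

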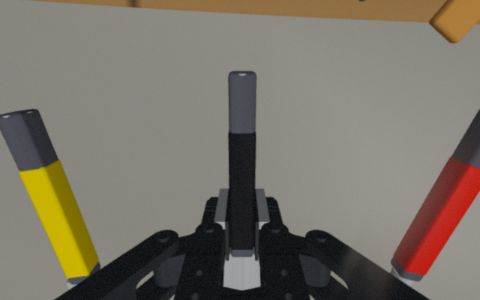

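Run:
```python
from h import *
w=dict(np.load("pics/w7.npz"));cc=cams.read_camera("wrist");w["T"]=cmd()@cc["mount"]
print(px2w(w,[(324,96)],[.013]),cmd()[:3,3])
```

```text
[[ 0.37562615 -0.01006853  0.013     ]] [ 0.4518988  -0.00595323 -0.0245    ]
```

Call:
play_rows([
  [[0,0,-0.1],[0,0,0]],
  [[0,0,-0.22],[0,0,0]],
  [[-0.03,0.16,-0.22],[0,0,0]],
  [[-0.06,0.32,-0.22],[0,0,0]],
  [[-0.09,0.48,-0.22],[0,0,0]],
  [[-0.12,0.64,-0.22],[0,0,0]],
  [[-0.15,0.8,-0.22],[0,0,0.007]],
  [[-0.162,0.857,-0.22],[0,0,0.007]],
  [[-0.162,0.857,-0.22],[0,0,0.007]],
  [[-0.162,0.857,-0.12],[0,0,0.007]],
  [[-0.162,0.857,-0.06],[0,0,0.007]],
  [[-0.162,0.857,-0.06],[0,0,0.007]],
])

```text
time: 14.02
tool_pos: [0.4781, 0.208, -0.0135]
tcp_rot: [0.068, -3.133, 0.005]
wrist_force: [-1.3, -0.0, -1.2]
width: 0.149
grip_force: 40.8
```

Call:
play_rows([
  [[0,0,0.02],[0,0,0]],
  [[0,0,0.035],[0,0,0]],
  [[0,0,0.043],[0,0,0]],
  [[0,0,0.046],[0,0,0]],
  [[0,0,0.046],[0,0,0]],
])

```text
time: 14.43
tool_pos: [0.4828, 0.21, -0.0197]
tcp_rot: [-0.067, 3.14, -0.0]
wrist_force: [-1.9, -1.8, 5.4]
width: 0.148
grip_force: 41.6
```

Call:
play_rows([
  [[0,0,0],[0,0,0]],
  [[0,0,0],[0,0,0]],
  [[0,0,0],[0,0,0]],
  [[0,0,0],[0,0,0]],
  [[0,0,-0.08],[0,0,0]],
  [[0,0,-0.22],[0,0,0]],
  [[0,0,-0.36],[0,0,0]],
  [[0,0,-0.4],[0,0,0]],
], claw=-0.5)

```text
time: 15.1
tool_pos: [0.4859, 0.2119, 0.0841]
tcp_rot: [-0.068, 3.133, 0.004]
wrist_force: [1.7, 0.5, 1.2]
width: 0.251
grip_force: 0.0
```

```bash
python3 plan.py '[[[-0.162,0.857,-0.06],[0,0,0.007]],[[0,0,0.046],[0,0,0]],[[0,0,-0.4],[0,0,0]]]' 625.5,56,88.5,181,-15 641,56,30.5,181,-15
```

```text
cmd [0.4819 0.21   0.079 ] -177.5 meas [0.4859 0.2119 0.0841]
625.5,56,88.5,181,-15 [-0.576, -0.641, 0.069] [0.004, -0.333, 0.033] rows 5.2 2.1
641,56,30.5,181,-15 [-0.638, -0.644, 0.301] [0.004, -0.333, 0.033] rows 5.7 2.1
```

Call:
play_rows([
  [[-0.115,-0.128,0.01],[0,-0.07,0.01]],
  [[-0.23,-0.256,0.03],[0,-0.14,0.02]],
  [[-0.345,-0.384,0.04],[0,-0.21,0.03]],
  [[-0.46,-0.512,0.05],[0,-0.28,0.033]],
  [[-0.576,-0.641,0.069],[0.004,-0.333,0.033]],
  [[-0.576,-0.641,0.069],[0.004,-0.333,0.033]],
  [[-0.59,-0.641,0.12],[0.004,-0.333,0.033]],
  [[-0.606,-0.642,0.18],[0.004,-0.333,0.033]],
  [[-0.606,-0.642,0.18],[0.004,-0.333,0.033]],
  [[-0.606,-0.642,0.18],[0.004,-0.333,0.033]],
], claw=0.1)

```text
time: 15.93
tool_pos: [0.6384, 0.0576, 0.0314]
tcp_rot: [-0.026, 2.885, 0.004]
wrist_force: [0.2, -0.1, -0.0]
width: 0.551
grip_force: 0.0
```

```bash
python3 plan.py '[[[-0.606,-0.642,0.18],[0.004,-0.333,0.033]]]' 641,56,30.5,181,-15
python3 - <<'E'
from h import *
c=shot("wrist");s=bot.read_state();print(s["tool_pos"],s["tcp_rot"],s["wrist_force"]);c["T"]=cmd()@c["mount"];np.savez("pics/w9.npz",K=c["K"],k1=c["k1"],T=c["T"]);cv2.imwrite("pics/w9.png",c["image"][:,:,::-1])
E
```

```text
cmd [0.6402 0.0562 0.034 ] -179.0 meas [0.6384 0.0576 0.0314]
641,56,30.5,181,-15 [0.0, -0.001, 0.125] [0.0, -0.0, -0.0] rows 0.7 0.0
[0.63934855 0.05774623 0.03260833] [-0.02648394  2.8823304   0.00399901] [ 0.47267696  0.3214774  -0.10947515]
```

View pics/w9.png

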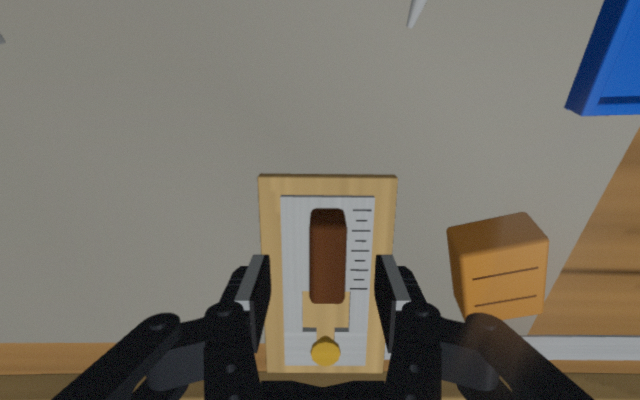

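```bash
python3 - <<'E'
from h import *
c=dict(np.load("pics/w9.npz"))
p=px2w(c,[(313,222),(346,222),(344,302),(311,302)],[.046,.046,.0574,.0574]);print(p.round(4),p.mean(0))
print(px2w(c,[(326,352)],.0515), px2w(c,[(258,175),(396,175),(383,373),(266,373)],[.0131,.0131,.0469,.0469]).mean(0))
E
python3 plan.py '[]' 642,57.5,30.5,181,-15
```

```text
[[0.6165 0.0506 0.046 ]
 [0.6162 0.0659 0.046 ]
 [0.6578 0.0665 0.0574]
 [0.6581 0.05   0.0574]] [0.63714275 0.05824835 0.0517    ]
[[0.70874228 0.05877225 0.0515    ]] [0.67419982 0.05789794 0.03      ]
cmd [0.6402 0.0562 0.034 ] -179.0 meas [0.6393 0.0577 0.0326]
642,57.5,30.5,181,-15 [-0.003, 0.005, 0.126] [0.0, -0.0, -0.0] rows 0.8 0.0
```

The grip is centred at (328,256), about 2 mm left in y of the fingers' centre; the stud is at (325,352), still at the narrow end. I'll descend and pinch.

Call:
play_rows([
  [[-0.003,0.007,0.03],[0,0,0]],
  [[-0.003,0.007,0.08],[0,0,0]],
  [[-0.003,0.007,0.11],[0,0,0]],
  [[-0.003,0.007,0.126],[0,0,0]],
  [[-0.003,0.007,0.126],[0,0,0]],
])

```text
time: 16.4
tool_pos: [0.6482, 0.0587, 0.0015]
tcp_rot: [-0.025, 2.883, 0.003]
wrist_force: [-0.5, 0.8, 0.2]
width: 0.552
grip_force: 0.0
```

Call:
play_rows([
  [[0,0,0],[0,0,0]],
  [[0,0,0],[0,0,0]],
  [[0,0,0],[0,0,0]],
  [[0,0,0],[0,0,0]],
  [[0,0,0],[0,0,0]],
  [[0,0,0],[0,0,0]],
], claw=-1, newtons=45)

```text
time: 16.9
tool_pos: [0.6496, 0.0586, 0.0039]
tcp_rot: [-0.025, 2.879, 0.004]
wrist_force: [-0.9, -0.9, 1.9]
width: 0.196
grip_force: 44.4
```

Call:
play_rows([
  [[0,0,-0.003],[0,0,0]],
  [[-0.02,0,-0.003],[0,0,0]],
  [[-0.04,0,-0.003],[0,0,0]],
  [[-0.06,0,-0.003],[0,0,0]],
  [[-0.08,0,-0.003],[0,0,0]],
  [[-0.096,0,-0.003],[0,0,0]],
  [[-0.096,0,-0.003],[0,0,0]],
  [[-0.096,0,-0.003],[0,0,0]],
])

```text
time: 17.57
tool_pos: [0.6728, 0.059, 0.0104]
tcp_rot: [-0.025, 2.88, 0.004]
wrist_force: [-0.0, 0.4, -1.2]
width: 0.198
grip_force: 44.0
```

Run:
```python
from h import *
add([[-.003,.007,.126],[0,0,0]],[[-.096,0,-.003],[0,0,0]])
c=shot("wrist");s=bot.read_state();print(s["tool_pos"],cmd()[:3,3],s["wrist_force"],s["width"]);crop(c["image"],220,150,430,400,2,"pics/w10.png")
```

```text
[0.67228255 0.05898037 0.01017177] [0.67203052 0.0585289  0.01069604] [-0.27354761 -0.27073712 -1.8566802 ] 0.2001904666629543
```

View pics/w10.png

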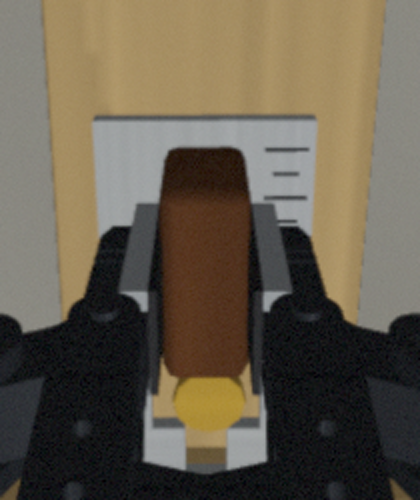

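The stud head at (210,400) is now in the wide end, and the plate has moved 24 mm up the slope. I'll lift square to the slope.

Call:
play_rows([
  [[0,0,-0.016],[0,0,0]],
  [[0,0,-0.032],[0,0,0]],
  [[0,0,-0.048],[0,0,0]],
  [[0,0,-0.064],[0,0,0]],
  [[0,0,-0.08],[0,0,0]],
  [[0,0,-0.1],[0,0,0]],
  [[0,0,-0.2],[0,0,0]],
  [[0,0,-0.32],[0,0,0]],
  [[0,0,-0.32],[0,0,0]],
  [[0,0,-0.32],[0,0,0]],
])

```text
time: 18.45
tool_pos: [0.6537, 0.0588, 0.091]
tcp_rot: [-0.025, 2.874, 0.004]
wrist_force: [-0.4, -0.7, -2.1]
width: 0.198
grip_force: 44.2
```

```bash
python3 plan.py '[[[0,0,-0.32],[0,0,0]]]' 560,150,110,181.5,0 452,272,90,182.5 452,272,16,182.5
```

```text
cmd [0.6513 0.0582 0.088 ] -179.0 meas [0.6537 0.0588 0.091 ]
560,150,110,181.5,0 [0.353, 0.374, -0.071] [-0.001, 0.333, -0.011] rows 3.1 2.1
452,272,90,182.5 [0.782, 0.869, -0.103] [-0.004, 0.333, -0.033] rows 7.0 2.1
452,272,16,182.5 [0.859, 0.869, 0.183] [-0.004, 0.333, -0.033] rows 7.4 2.1
```

Call:
play_rows([
  [[0.11,0.12,-0.03],[0,0.08,0]],
  [[0.22,0.25,-0.06],[0,0.16,-0.01]],
  [[0.33,0.37,-0.07],[0,0.24,-0.02]],
  [[0.44,0.49,-0.08],[0,0.3,-0.03]],
  [[0.55,0.61,-0.09],[-0.004,0.333,-0.033]],
  [[0.66,0.73,-0.09],[-0.004,0.333,-0.033]],
  [[0.77,0.85,-0.1],[-0.004,0.333,-0.033]],
  [[0.782,0.864,-0.1],[-0.004,0.333,-0.033]],
  [[0.782,0.864,-0.1],[-0.004,0.333,-0.033]],
])

```text
time: 19.2
tool_pos: [0.4496, 0.2721, 0.0593]
tcp_rot: [0.074, -3.137, 0.003]
wrist_force: [0.7, 0.7, -1.5]
width: 0.203
grip_force: 44.4
```

```bash
python3 plan.py '[[[0.782,0.864,-0.1],[-0.004,0.333,-0.033]]]' 452,271,16,182.5
```

```text
cmd [0.4523 0.2708 0.0616] -177.5 meas [0.4496 0.2721 0.0593]
452,271,16,182.5 [0.001, 0.001, 0.293] [0.0, -0.0, -0.0] rows 1.8 0.0
```

Call:
play_rows([
  [[0,0,0.1],[0,0,0]],
  [[0,0,0.2],[0,0,0]],
  [[0,0,0.26],[0,0,0]],
  [[0,0,0.285],[0,0,0]],
  [[0,0,0.297],[0,0,0]],
  [[0,0,0.301],[0,0,0]],
  [[0,0,0.301],[0,0,0]],
])

```text
time: 19.78
tool_pos: [0.4539, 0.2712, -0.0133]
tcp_rot: [-0.067, 3.14, 0.001]
wrist_force: [1.4, -0.6, -0.6]
width: 0.208
grip_force: 44.5
```

Call:
play_rows([
  [[0,0,0.004],[0,0,0]],
  [[0,0,0.006],[0,0,0]],
  [[0,0,0.006],[0,0,0]],
])

```text
time: 20.03
tool_pos: [0.4533, 0.2715, -0.0147]
tcp_rot: [-0.068, 3.14, 0.001]
wrist_force: [0.8, -0.1, -0.7]
width: 0.2
grip_force: 44.5
```

Call:
play_rows([
  [[0,0,0.003],[0,0,0]],
  [[0,0,0.006],[0,0,0]],
  [[0,0,0.006],[0,0,0]],
])

```text
time: 20.28
tool_pos: [0.4532, 0.2716, -0.0157]
tcp_rot: [-0.068, 3.14, 0.001]
wrist_force: [-1.5, -1.5, 5.5]
width: 0.198
grip_force: 45.3
```

Call:
play_rows([
  [[0,0,0.003],[0,0,0]],
  [[0,0,0.005],[0,0,0]],
  [[0,0,0.005],[0,0,0]],
])

```text
time: 20.53
tool_pos: [0.4532, 0.2716, -0.0157]
tcp_rot: [-0.068, 3.14, 0.0]
wrist_force: [-5.6, -3.7, 15.7]
width: 0.201
grip_force: 46.8
```

Call:
play_rows([
  [[0,0,-0.006],[0,0,0]],
  [[0,0,-0.006],[0,0,0]],
  [[0,0,-0.006],[0,0,0]],
  [[0,0,-0.006],[0,0,0]],
  [[0,0,-0.08],[0,0,0]],
  [[0,0,-0.22],[0,0,0]],
  [[0,0,-0.36],[0,0,0]],
  [[0,0,-0.4],[0,0,0]],
], claw=-0.2)

```text
time: 21.2
tool_pos: [0.4559, 0.273, 0.0869]
tcp_rot: [-0.068, 3.134, 0.006]
wrist_force: [0.8, 0.4, 0.8]
width: 0.399
grip_force: 0.0
```

```bash
python3 plan.py '[[[0,0,0.301],[0,0,0]],[[0,0,0.006],[0,0,0]],[[0,0,0.006],[0,0,0]],[[0,0,0.005],[0,0,0]],[[0,0,-0.4],[0,0,0]]]' 550,50,90,172 649,-174,80,162
python3 - <<'E'
from h import *
c=shot("wrist","pics/w11")
E
```

```text
cmd [0.4523 0.2708 0.0821] -177.5 meas [0.4559 0.273  0.0869]
550,50,90,172 [-0.352, -0.899, 0.079] [-0.0, -0.0, 0.233] rows 5.8 1.5
649,-174,80,162 [-0.709, -1.811, 0.119] [-0.0, -0.0, 0.455] rows 11.7 2.9
```

Call:
play_rows([
  [[-0.06,-0.15,0.02],[0,0,0.04]],
  [[-0.12,-0.3,0.03],[0,0,0.08]],
  [[-0.18,-0.45,0.05],[0,0,0.12]],
  [[-0.24,-0.6,0.06],[0,0,0.16]],
  [[-0.3,-0.75,0.07],[0,0,0.2]],
  [[-0.352,-0.899,0.08],[0,0,0.233]],
  [[-0.352,-0.899,0.08],[0,0,0.233]],
], claw=1)

```text
time: 21.83
tool_pos: [0.5517, 0.0446, 0.0601]
tcp_rot: [-0.228, -3.133, 0.004]
wrist_force: [0.1, 0.2, -0.3]
width: 0.995
grip_force: 0.0
```

```bash
python3 plan.py '[[[-0.352,-0.899,0.08],[0,0,0.233]]]' 649,-174,70,162 649,-174,1,162
```

```text
cmd [0.55   0.05   0.0621] 172.0 meas [0.5517 0.0446 0.0601]
649,-174,70,162 [-0.517, -0.832, 0.079] [-0.0, -0.0, 0.222] rows 5.9 1.4
649,-174,1,162 [-0.517, -0.832, 0.355] [-0.0, -0.0, 0.222] rows 6.2 1.4
```

Call:
play_rows([
  [[-0.09,-0.14,0.02],[0,0,0.04]],
  [[-0.18,-0.28,0.03],[0,0,0.08]],
  [[-0.27,-0.42,0.05],[0,0,0.12]],
  [[-0.36,-0.56,0.06],[0,0,0.16]],
  [[-0.45,-0.71,0.07],[0,0,0.2]],
  [[-0.517,-0.832,0.08],[0,0,0.222]],
  [[-0.517,-0.832,0.08],[0,0,0.222]],
  [[-0.517,-0.832,0.08],[0,0,0.222]],
  [[-0.517,-0.832,0.08],[0,0,0.222]],
])

```text
time: 22.58
tool_pos: [0.6479, -0.1726, 0.04]
tcp_rot: [-0.491, -3.1, -0.002]
wrist_force: [-0.2, 0.3, -0.7]
width: 1.0
grip_force: 0.0
```

```bash
python3 plan.py '[[[-0.517,-0.832,0.08],[0,0,0.222]]]' 649,-174,1,162
python3 - <<'E'
from h import *
c=shot("wrist","pics/w12");c["T"]=cmd()@c["mount"];im=c["image"].astype(int)
m=((im.min(2)>165)).astype(np.uint8);m[260:]=0
m=cv2.morphologyEx(m,cv2.MORPH_CLOSE,np.ones((9,9)))
n,l,st,ce=cv2.connectedComponentsWithStats(m)
for i in range(1,n):
    if st[i,4]>300:
        k=cv2.findContours((l==i).astype(np.uint8),0,2)[0][0];b=cv2.boxPoints(cv2.minAreaRect(k));p=px2w(c,b,.028)
        e=p[1:]-p[:-1];print(st[i],b.round().tolist(),p.mean(0).round(4),[(np.linalg.norm(x).round(4),np.degrees(np.arctan2(x[1],x[0])).round(1)) for x in e[:2]])
E
```

```text
cmd [ 0.649  -0.1739  0.0421] 162.0 meas [ 0.6479 -0.1726  0.04  ]
649,-174,1,162 [-0.0, -0.0, 0.275] [-0.0, -0.0, 0.0] rows 1.6 0.0
[ 280  188   82   72 5698] [[280.0, 188.0], [361.0, 188.0], [361.0, 259.0], [280.0, 259.0]] [ 0.6441 -0.1743  0.028 ] [(np.float64(0.0441), np.float64(72.1)), (np.float64(0.0432), np.float64(-16.0))]
```

Call:
play_rows([
  [[-0.004,0,0.12],[0,0,0]],
  [[-0.004,0,0.2],[0,0,0]],
  [[-0.004,0,0.25],[0,0,0]],
  [[-0.004,0,0.275],[0,0,0]],
  [[-0.004,0,0.275],[0,0,0]],
  [[-0.004,0,0.275],[0,0,0]],
])

```text
time: 23.13
tool_pos: [0.6504, -0.173, -0.0267]
tcp_rot: [0.49, 3.103, 0.0]
wrist_force: [-0.5, 0.1, 1.0]
width: 0.994
grip_force: 0.0
```

Call:
play_rows([
  [[0,0,0],[0,0,0]],
  [[0,0,0],[0,0,0]],
  [[0,0,0],[0,0,0]],
  [[0,0,0],[0,0,0]],
  [[0,0,0],[0,0,0]],
  [[0,0,0],[0,0,0]],
], claw=-1, newtons=40)

```text
time: 23.63
tool_pos: [0.6515, -0.1743, -0.0254]
tcp_rot: [0.491, 3.101, -0.001]
wrist_force: [-0.7, 0.9, 5.7]
width: 0.552
grip_force: 43.1
```

```bash
python3 plan.py '[[[-0.004,0,0.275],[0,0,0]]]' 649,-174,60,162 462,-346,60,181 462,-346,16,181 462,-346,6.5,181
```

```text
cmd [ 0.65   -0.1743 -0.0266] 162.0 meas [ 0.6515 -0.1743 -0.0254]
649,-174,60,162 [0.004, -0.0, -0.236] [-0.0, -0.0, 0.0] rows 1.4 0.0
462,-346,60,181 [0.503, -0.886, -0.236] [0.0, -0.0, -0.422] rows 6.3 2.7
462,-346,16,181 [0.503, -0.886, -0.06] [0.0, -0.0, -0.422] rows 6.1 2.7
462,-346,6.5,181 [0.503, -0.886, -0.022] [0.0, -0.0, -0.422] rows 6.1 2.7
```

Call:
play_rows([
  [[0,0,-0.1],[0,0,0]],
  [[0,0,-0.24],[0,0,0]],
  [[0.08,-0.14,-0.24],[0,0,-0.07]],
  [[0.16,-0.28,-0.24],[0,0,-0.14]],
  [[0.24,-0.43,-0.24],[0,0,-0.21]],
  [[0.32,-0.57,-0.24],[0,0,-0.28]],
  [[0.41,-0.72,-0.24],[0,0,-0.35]],
  [[0.48,-0.84,-0.24],[0,0,-0.422]],
  [[0.503,-0.886,-0.24],[0,0,-0.422]],
  [[0.503,-0.886,-0.24],[0,0,-0.422]],
  [[0.503,-0.886,-0.14],[0,0,-0.422]],
  [[0.503,-0.886,-0.08],[0,0,-0.422]],
  [[0.503,-0.886,-0.045],[0,0,-0.422]],
  [[0.503,-0.886,-0.03],[0,0,-0.422]],
  [[0.503,-0.886,-0.022],[0,0,-0.422]],
  [[0.503,-0.886,-0.022],[0,0,-0.422]],
  [[0.503,-0.886,-0.022],[0,0,-0.422]],
])

```text
time: 25.05
tool_pos: [0.4633, -0.3455, -0.0209]
tcp_rot: [-0.028, 3.14, -0.001]
wrist_force: [-0.4, 0.8, -2.7]
width: 0.555
grip_force: 42.2
```

Call:
play_rows([
  [[0,0,0.003],[0,0,0]],
  [[0,0,0.006],[0,0,0]],
  [[0,0,0.006],[0,0,0]],
])

```text
time: 25.3
tool_pos: [0.4634, -0.3457, -0.0214]
tcp_rot: [-0.027, 3.14, -0.001]
wrist_force: [-0.2, 2.8, 6.1]
width: 0.557
grip_force: 43.1
```

Call:
play_rows([
  [[0,0,0],[0,0,0]],
  [[0,0,0],[0,0,0]],
  [[0,0,0],[0,0,0]],
  [[0,0,0],[0,0,0]],
  [[0,0,-0.08],[0,0,0]],
  [[0,0,-0.2],[0,0,0]],
  [[0,0,-0.3],[0,0,0]],
  [[0,0.16,-0.3],[0,0,0]],
  [[0,0.32,-0.3],[0,0,0.05]],
  [[0,0.48,-0.3],[0,0,0.1]],
  [[0,0.64,-0.3],[0,0,0.15]],
  [[0,0.8,-0.3],[0,0,0.2]],
  [[0,0.96,-0.3],[0,0,0.232]],
  [[0,1,-0.3],[0,0,0.232]],
  [[0,1,-0.3],[0,0,0.232]],
], claw=0.28)

```text
time: 26.55
tool_pos: [0.4574, -0.0931, 0.0519]
tcp_rot: [-0.252, -3.131, -0.001]
wrist_force: [-0.6, -0.1, 0.4]
width: 0.644
grip_force: 0.0
```

```bash
python3 plan.py '[[[0.503,-0.886,-0.022],[0,0,-0.422]],[[0,0,0.006],[0,0,0]],[[0,1,-0.3],[0,0,0.232]]]' 465,107,50,167.7 465,107,3,167.7
```

```text
cmd [ 0.4576 -0.0961  0.0524] 170.6 meas [ 0.4574 -0.0931  0.0519]
465,107,50,167.7 [0.104, 0.806, 0.12] [-0.0, -0.0, 0.063] rows 4.9 0.4
465,107,3,167.7 [0.104, 0.806, 0.308] [-0.0, -0.0, 0.063] rows 5.2 0.4
```

Call:
play_rows([
  [[0.02,0.16,0.02],[0,0,0.02]],
  [[0.04,0.32,0.04],[0,0,0.04]],
  [[0.06,0.48,0.06],[0,0,0.063]],
  [[0.08,0.64,0.08],[0,0,0.063]],
  [[0.104,0.8,0.08],[0,0,0.063]],
  [[0.104,0.806,0.08],[0,0,0.063]],
  [[0.104,0.806,0.08],[0,0,0.063]],
  [[0.104,0.806,0.08],[0,0,0.063]],
], claw=0)

```text
time: 27.22
tool_pos: [0.4659, 0.1065, 0.032]
tcp_rot: [0.335, 3.124, -0.001]
wrist_force: [0.0, -0.2, -0.5]
width: 0.504
grip_force: 0.0
```

```bash
python3 plan.py '[[[0.104,0.806,0.08],[0,0,0.063]]]' 465,107,3,167.7
python3 - <<'E'
from h import *
c=shot("wrist","pics/w13");c["T"]=cmd()@c["mount"];im=c["image"].astype(int)
m=((im[:,:,0]>120)&(im[:,:,1]<70)&(im[:,:,2]<70)).astype(np.uint8)
v,u=np.nonzero(m);print(len(u),u.min(),u.max(),v.min(),v.max())
b=cv2.fitLine(np.c_[u,v].astype(np.float32),2,0,.01,.01).ravel()
p=px2w(c,[b[2:],b[2:]+b[:2]*30],.012);d=p[1]-p[0];print(p[0],np.degrees(np.arctan2(d[1],d[0])))
x=(v.min(),v.max());q=px2w(c,[(b[2]+b[0]/b[1]*(k-b[3]),k) for k in x],.013);print(q)
# dark handle end above sleeve
g=im.max(2)<100;g[v.min():]=0;g[:, :int(b[2])-60]=0;g[:,int(b[2])+60:]=0;vv,uu=np.nonzero(g);print(vv.min() if len(vv) else None, uu[vv==vv.min()] if len(vv) else None)
if len(vv): print(px2w(c,[(uu[vv<=vv.min()+3].mean(),vv.min())],.012))
E
```

```text
cmd [0.465  0.1069 0.0324] 167.7 meas [0.4659 0.1065 0.032 ]
465,107,3,167.7 [0.0, 0.0, 0.228] [-0.0, -0.0, 0.0] rows 1.4 0.0
3103 0 343 2 269
[0.44627811 0.10513624 0.012     ] 40.65356984722659
[[3.23852596e-01 4.43293127e-04 1.30000000e-02]
 [5.02072522e-01 1.53426823e-01 1.30000000e-02]]
None None
```

Run:
```python
from h import *
im=cv2.imread("pics/w13.png")[:,:,::-1].astype(int);c=dict(np.load("pics/w13.npz"));c["T"]=cmd()@cams.read_camera("wrist")["mount"]
m=((im[:,:,0]>120)&(im[:,:,1]<70)&(im[:,:,2]<70)).astype(np.uint8)
n,l,st,ce=cv2.connectedComponentsWithStats(m);i=1+st[1:,4].argmax();print(st[i])
v,u=np.nonzero(l==i);b=cv2.fitLine(np.c_[u,v].astype(np.float32),2,0,.01,.01).ravel()
p=px2w(c,[b[2:],b[2:]+b[:2]*30*np.sign(b[1])],.014);d=p[1]-p[0];print(p[0],np.degrees(np.arctan2(d[1],d[0])))
col=int(b[2]+b[0]/b[1]*(v.min()-20-b[3]));print(im[:v.min()+6:4,col].sum(1).tolist())
```

```text
[ 316  148   28  122 2961]
[0.45260373 0.11240097 0.014     ] -13.334831118334378
[356, 441, 445, 449, 441, 456, 449, 454, 442, 447, 454, 456, 463, 453, 457, 452, 453, 449, 449, 455, 449, 454, 438, 404, 265, 259, 264, 266, 261, 267, 265, 269, 256, 266, 253, 255, 264, 271, 249]
```

```bash
python3 - <<'E'
from h import *
c=dict(np.load("pics/w13.npz"));c["T"]=cmd()@cams.read_camera("wrist")["mount"]
print(px2w(c,[(328,93),(329,93)],.013))
E
python3 plan.py '[]' 465,109,3,167 467,109,3,167
```

```text
[[0.39166159 0.12491152 0.013     ]
 [0.39177037 0.12541261 0.013     ]]
cmd [0.465  0.1069 0.0324] 167.7 meas [0.4656 0.1057 0.032 ]
465,109,3,167 [0.002, 0.008, 0.228] [-0.0, -0.0, 0.016] rows 1.4 0.1
467,109,3,167 [-0.006, 0.01, 0.228] [-0.0, -0.0, 0.016] rows 1.4 0.1
```

Call:
play_rows([
  [[0,0.007,0.08],[0,0,0.012]],
  [[0,0.007,0.15],[0,0,0.012]],
  [[0,0.007,0.2],[0,0,0.012]],
  [[0,0.007,0.228],[0,0,0.012]],
  [[0,0.007,0.228],[0,0,0.012]],
  [[0,0.007,0.228],[0,0,0.012]],
])

```text
time: 27.87
tool_pos: [0.4657, 0.1082, -0.025]
tcp_rot: [-0.353, -3.121, 0.0]
wrist_force: [0.5, 0.7, -0.6]
width: 0.5
grip_force: 0.0
```

Call:
play_rows([
  [[0,0,0],[0,0,0]],
  [[0,0,0],[0,0,0]],
  [[0,0,0],[0,0,0]],
  [[0,0,0],[0,0,0]],
  [[0,0,0],[0,0,0]],
  [[0,0,0],[0,0,0]],
], claw=-1, newtons=40)

```text
time: 28.37
tool_pos: [0.467, 0.1093, -0.0237]
tcp_rot: [0.35, 3.12, 0.001]
wrist_force: [-0.0, -1.4, 5.2]
width: 0.153
grip_force: 41.3
```

```bash
python3 plan.py '[[[0,0.007,0.228],[0,0,0.012]]]' 465,109,70,167.2 463,-90,70,175 460.5,-250,70,180.7
```

```text
cmd [ 0.4654  0.1086 -0.0246] 167.2 meas [ 0.467   0.1093 -0.0237]
465,109,70,167.2 [0.002, 0.001, -0.268] [-0.0, -0.0, -0.0] rows 1.6 0.0
463,-90,70,175 [-0.167, -0.777, -0.268] [-0.0, -0.0, -0.174] rows 5.0 1.1
460.5,-250,70,180.7 [-0.299, -1.403, -0.268] [0.0, -0.0, -0.3] rows 8.8 1.9
```

Call:
play_rows([
  [[0,0,-0.1],[0,0,0]],
  [[0,0,-0.25],[0,0,0]],
  [[-0.03,-0.15,-0.268],[0,0,-0.03]],
  [[-0.06,-0.3,-0.268],[0,0,-0.06]],
  [[-0.1,-0.46,-0.268],[0,0,-0.1]],
  [[-0.13,-0.62,-0.268],[0,0,-0.14]],
  [[-0.167,-0.777,-0.268],[0,0,-0.174]],
  [[-0.167,-0.777,-0.268],[0,0,-0.174]],
  [[-0.167,-0.777,-0.268],[0,0,-0.174]],
])

```text
time: 29.12
tool_pos: [0.4629, -0.0914, 0.042]
tcp_rot: [-0.144, -3.138, -0.0]
wrist_force: [-0.4, -0.4, -1.5]
width: 0.147
grip_force: 40.4
```

```bash
python3 plan.py '[[[-0.167,-0.777,-0.268],[0,0,-0.174]]]' 460.5,-250,50,180.7 460.5,-250,16,180.7 460.5,-250,7.5,180.7
```

```text
cmd [ 0.463  -0.09    0.0424] 175.0 meas [ 0.4629 -0.0914  0.042 ]
460.5,-250,50,180.7 [-0.046, -0.638, 0.08] [-0.0, -0.0, -0.126] rows 3.9 0.8
460.5,-250,16,180.7 [-0.046, -0.638, 0.216] [-0.0, -0.0, -0.126] rows 4.0 0.8
460.5,-250,7.5,180.7 [-0.046, -0.638, 0.25] [-0.0, -0.0, -0.126] rows 4.1 0.8
```

Call:
play_rows([
  [[-0.01,-0.15,0],[0,0,-0.03]],
  [[-0.02,-0.3,0],[0,0,-0.06]],
  [[-0.03,-0.46,0],[0,0,-0.1]],
  [[-0.046,-0.6,0.02],[0,0,-0.126]],
  [[-0.046,-0.638,0.04],[0,0,-0.126]],
  [[-0.046,-0.638,0.06],[0,0,-0.126]],
  [[-0.046,-0.638,0.14],[0,0,-0.126]],
  [[-0.046,-0.638,0.2],[0,0,-0.126]],
  [[-0.046,-0.638,0.23],[0,0,-0.126]],
  [[-0.046,-0.638,0.245],[0,0,-0.126]],
  [[-0.046,-0.638,0.252],[0,0,-0.126]],
  [[-0.046,-0.638,0.254],[0,0,-0.126]],
  [[-0.046,-0.638,0.254],[0,0,-0.126]],
])

```text
time: 30.2
tool_pos: [0.4604, -0.2472, -0.0198]
tcp_rot: [0.021, -3.139, -0.003]
wrist_force: [-6.0, 2.5, 11.7]
width: 0.149
grip_force: 42.1
```

Call:
play_rows([
  [[0,0,-0.004],[0,0,0]],
  [[0,0,-0.004],[0,0,0]],
  [[0,0,-0.004],[0,0,0]],
  [[0,0,-0.004],[0,0,0]],
  [[0,0,-0.08],[0,0,0]],
  [[0,0,-0.22],[0,0,0]],
  [[0,0,-0.36],[0,0,0]],
  [[0,0,-0.5],[0,0,0]],
  [[0,0,-0.6],[0,0,0]],
  [[0,0,-0.6],[0,0,0]],
  [[0,0,-0.6],[0,0,0]],
  [[0,0,-0.6],[0,0,0]],
], claw=-0.5)

```text
time: 31.2
tool_pos: [0.4604, -0.249, 0.1277]
tcp_rot: [0.019, -3.141, -0.001]
wrist_force: [0.5, 0.9, -0.2]
width: 0.254
grip_force: 0.0
```

```bash
python3 plan.py '[[[-0.046,-0.638,0.254],[0,0,-0.126]],[[0,0,-0.6],[0,0,0]]]'
cat > chk.py <<'E'
import sys
from h import *
c=shot("wrist","pics/"+sys.argv[1]);c["T"]=cmd()@c["mount"]
h=cv2.cvtColor(c["image"],cv2.COLOR_RGB2HSV).astype(int);H,S,V=h[:,:,0],h[:,:,1],h[:,:,2]
M=dict(orange=((H>8)&(H<16)&(S>200)&(V>150),.014),red=(((H<5)|(H>174))&(S>170)&(V>100),.018),white=((S<30)&(V>165),.032),blue=((H>100)&(H<120)&(S>180),.014),green=((H>65)&(H<92)&(S>60),.032),black=(V<40,.018),steel=((S<60)&(V>110),.008))
for n,(m,z) in M.items():
    m=cv2.morphologyEx(m.astype(np.uint8),cv2.MORPH_CLOSE,np.ones((7,7)));m[300:]=0
    N,l,st,ce=cv2.connectedComponentsWithStats(m)
    for i in range(1,N):
        if st[i,4]>400:
            k=max(cv2.findContours((l==i).astype(np.uint8),0,2)[0],key=len);b=cv2.boxPoints(cv2.minAreaRect(k));p=px2w(c,b,z);e=p[1:]-p[:-1]
            print(n,st[i].tolist(),(p.mean(0)[:2]*1000).round(),[(round(np.linalg.norm(x)*1000),round(np.degrees(np.arctan2(x[1],x[0])))) for x in e[:2]])
E
python3 chk.py o1
```

```text
cmd [ 0.4606 -0.2499  0.1289] -179.3 meas [ 0.4604 -0.249   0.1277]
orange [121, 81, 81, 196, 2337] [ 471. -396.] [(34, 109), (173, 12)]
red [418, 0, 222, 41, 4034] [ 332. -110.] [(149, 98), (16, 26)]
red [316, 128, 17, 87, 1375] [ 450. -250.] [(72, -180), (13, 91)]
white [167, 154, 65, 73, 4052] [ 463. -348.] [(45, 97), (64, 2)]
black [255, 264, 25, 36, 492] [ 553. -300.] [(37, 176), (21, 89)]
black [366, 264, 23, 36, 490] [ 551. -200.] [(19, 93), (37, 6)]
steel [361, 43, 279, 257, 59439] [ 463. -101.] [(206, 90), (230, 17)]
steel [165, 147, 75, 81, 5089] [ 468. -354.] [(57, 97), (74, 2)]
```

```bash
python3 plan.py '[]' 460,15,155,181 450,275,155,182
```

```text
cmd [ 0.4606 -0.2499  0.1289] -179.3 meas [ 0.4598 -0.2487  0.1269]
460,15,155,181 [-0.01, 1.06, 0.006] [-0.0, -0.0, -0.007] rows 6.4 0.0
450,275,155,182 [0.017, 2.1, 0.006] [0.0, -0.0, -0.029] rows 12.6 0.2
```

Call:
play_rows([
  [[0,0.16,0],[0,0,0]],
  [[0,0.32,0],[0,0,0]],
  [[0,0.48,0],[0,0,0]],
  [[0,0.64,0],[0,0,0]],
  [[0,0.8,0],[0,0,0]],
  [[0,0.96,0],[0,0,0]],
  [[0,1,0],[0,0,0]],
])

```text
time: 31.83
tool_pos: [0.4555, 0.0052, 0.1263]
tcp_rot: [0.024, -3.137, -0.004]
wrist_force: [0.3, -0.9, -0.2]
width: 0.251
grip_force: 0.0
```

Call:
play_rows([
  [[0,0.16,0],[0,0,0]],
  [[0,0.32,0],[0,0,0]],
  [[0,0.48,0],[0,0,0]],
  [[0,0.64,0],[0,0,0]],
  [[0,0.8,0],[0,0,0]],
  [[0,0.96,0],[0,0,0]],
  [[0,1,0],[0,0,0]],
  [[0,1,0],[0,0,0]],
  [[0,1,0],[0,0,0]],
])

```text
time: 32.58
tool_pos: [0.4538, 0.2498, 0.1268]
tcp_rot: [0.022, -3.138, 0.004]
wrist_force: [0.1, -0.3, 0.1]
width: 0.252
grip_force: 0.0
```

```bash
python3 plan.py '[[[0,1,0],[0,0,0]],[[0,1,0],[0,0,0]]]'; python3 chk.py b1
```

```text
cmd [0.4546 0.25   0.1289] -179.3 meas [0.4538 0.2498 0.1268]
white [319, 150, 59, 119, 3718] [473. 270.] [(44, 91), (101, 4)]
white [414, 190, 47, 60, 684] [479. 342.] [(54, -178), (34, 87)]
blue [224, 102, 280, 198, 32269] [477. 284.] [(216, 91), (180, 10)]
blue [334, 216, 29, 41, 843] [503. 272.] [(24, 91), (39, 3)]
green [31, 0, 47, 34, 1010] [333.  69.] [(22, 114), (23, 20)]
green [400, 175, 68, 80, 4930] [475. 339.] [(52, 91), (69, 8)]
black [265, 165, 21, 81, 1258] [474. 210.] [(13, 95), (71, 2)]
black [256, 264, 23, 36, 460] [547. 200.] [(37, 176), (19, 89)]
black [366, 264, 23, 36, 462] [545. 300.] [(19, 93), (37, 5)]
steel [0, 45, 288, 255, 61659] [461.  98.] [(229, 165), (213, 91)]
steel [318, 150, 60, 120, 4126] [482. 273.] [(49, 93), (111, 5)]
steel [413, 189, 49, 62, 1075] [489. 351.] [(61, -178), (39, 87)]
```

```bash
python3 -c "
from workcell import bot
print(bot.finish_job())"
```

```text
the job is handed in; nothing more can be done
None
```

I handed the job in at about 33 s of the 115 s: the slate, broad chisel and gauge are in the blue tray, and the marble and point chisel are in the orange tray. Measurements from the last wrist images put the items apart and inside their trays; I had used up the picture views, so I didn't look at the finished trays myself. The sandstone blank and claw chisel were never picked up or moved.

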